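Sort the left-over fixings and off-cut into the parts trays

TASK

Sort the four loose pieces on the table - two nuts, a bolt and a piece of square tube - into the three parts trays: each goes into the tray where one of its own kind already lies (both nuts into the nuts' tray). Lay each flat on the tray's floor, not on top of another piece or on the rim, and do not push the pieces that are already in the trays out of their places.

Things in the scene. Friction and masses are not known exactly. Their poses are not given: they have to be found in the camera images.
- big_nut_mid (a point): The larger loose nut: dark steel hexagon nut lying flat on the table, 36 mm across the flats, 41 mm across the corners, 19 mm high. The point is its centre, 9.5 mm above its underside; z up, its x axis is square to one pair of flats (three pairs, every 60 degrees)
- small_nut_mid (a point): The smaller loose nut: light grey hexagon nut lying flat on the table, 30 mm across the flats, 34 mm across the corners, 16 mm high. The point is its centre, 8 mm above its underside; z up, its x axis is square to one pair of flats (three pairs, every 60 degrees)
- bolt_mid (a point): The loose bolt: light grey hexagon-head bolt lying on the table, 70 mm long along its y axis, shank 16 mm thick, head 27 mm across and 11 mm long at the +y end. The point is half-way along it, 12 mm above the table; at this point the shank's own axis is about 10 mm above the table, so the shank can be gripped there across x
- offcut_mid (a point): The loose off-cut: short dark square steel tube lying on the table, 60 mm long along its y axis, 26 mm wide (x) and 26 mm high. The point is its centre, 13 mm above the table
- tray_nuts: The nuts' tray: shallow grey-painted metal tray, fixed to the table, 120 (x) by 180 mm (y), 16 mm high (18 over the rim), walls and floor 3 mm; known by the one nut lying in it, 62 mm from its centre towards its left (+y) end; rest empty. The three trays are alike but for this, in a row in any order, turned up to 0.2 rad. Origin: centre of its underside, on the table; z up
- tray_bolts: The bolts' tray: shallow grey-painted metal tray, fixed to the table, 120 (x) by 180 mm (y), 16 mm high (18 over the rim), walls and floor 3 mm; known by the one bolt lying in it, 62 mm from its centre towards its left (+y) end; rest empty. The three trays are alike but for this, in a row in any order, turned up to 0.2 rad. Origin: centre of its underside, on the table; z up
- tray_offcuts: The off-cuts' tray: shallow grey-painted metal tray, fixed to the table, 120 (x) by 180 mm (y), 16 mm high (18 over the rim), walls and floor 3 mm; known by the one square tube off-cut lying in it, 62 mm from its centre towards its left (+y) end; rest empty. The three trays are alike but for this, in a row in any order, turned up to 0.2 rad. Origin: centre of its underside, on the table; z up
- kept_nut_mid (a point): Light grey hexagon nut, 30 x 34 mm, 16 mm high, lying in its tray from the start, which shows what that tray is for; it stays there. The point is its centre, half-way up; 8 mm above the tray's floor
- kept_bolt_mid (a point): Light grey hexagon-head bolt, 70 mm long (along its y) and 27 mm across the head, across the end of the tray, lying in its tray from the start, which shows what that tray is for; it stays there. The point is its centre, half-way up; 12 mm above the tray's floor
- kept_offcut_mid (a point): Dark square steel tube, 55 mm long (along its y), 24 mm wide and high, across the end of the tray, lying in its tray from the start, which shows what that tray is for; it stays there. The point is its centre, half-way up; 12 mm above the tray's floor
Mind the look-alikes: they are no part of the job. Leave any blue or purple look-alike of the part that bears bolt_mid alone.

How it is judged:
At the end, for the whole second after the job is handed in: Both nuts in the nuts' tray, bolt in the bolts' tray, tube in the off-cuts' tray: each centre within 50 mm (x) and 80 mm (y) of the tray's centre and within 5 mm of its lying height above the floor, released, at rest; the three pieces first there still lie so (x of big_nut_mid in the frame of tray_nuts between -0.05 and 0.05 m and y of big_nut_mid in the frame of tray_nuts between -0.08 and 0.08 m and z of big_nut_mid in the frame of tray_nuts between 0.0075 and 0.0175 m and x of small_nut_mid in the frame of tray_nuts between -0.05 and 0.05 m and y of small_nut_mid in the frame of tray_nuts between -0.08 and 0.08 m and z of small_nut_mid in the frame of tray_nuts between 0.006 and 0.016 m and x of bolt_mid in the frame of tray_bolts between -0.05 and 0.05 m and y of bolt_mid in the frame of tray_bolts between -0.08 and 0.08 m and z of bolt_mid in the frame of tray_bolts between 0.01 and 0.02 m and x of offcut_mid in the frame of tray_offcuts between -0.05 and 0.05 m and y of offcut_mid in the frame of tray_offcuts between -0.08 and 0.08 m and z of offcut_mid in the frame of tray_offcuts between 0.011 and 0.021 m and x of kept_nut_mid in the frame of tray_nuts between -0.05 and 0.05 m and y of kept_nut_mid in the frame of tray_nuts between -0.08 and 0.08 m and z of kept_nut_mid in the frame of tray_nuts between 0.006 and 0.016 m and x of kept_bolt_mid in the frame of tray_bolts between -0.05 and 0.05 m and y of kept_bolt_mid in the frame of tray_bolts between -0.08 and 0.08 m and z of kept_bolt_mid in the frame of tray_bolts between 0.01 and 0.02 m and x of kept_offcut_mid in the frame of tray_offcuts between -0.05 and 0.05 m and y of kept_offcut_mid in the frame of tray_offcuts between -0.08 and 0.08 m and z of kept_offcut_mid in the frame of tray_offcuts between 0.01 and 0.02 m and linear speed of each of big_nut, small_nut, bolt, offcut below 0.02 m/s); the robot touches nothing.
It fails at once if a piece that already lay in a tray is pushed more than 20 mm from its place (distance of any of kept_nut_mid, kept_bolt_mid, kept_offcut_mid from where it was at the start of the episode above 0.02 m).
It also fails if it takes over 90 s, if anything falls off the work surface, if the arm or the gripper's body presses on something with over 40 N, if the wrist force passes 120 N, or if a joint passes its speed limit or range.

ROBOT

A 6-joint arm with a two-finger parallel gripper is mounted at the origin on a cart in front of the work surface, level with it; the furniture and walls round the work are solid. World frame = base frame: x ahead of the robot, y to its left, z up, the work surface at z = 0. Lengths are in m, angles in rad, forces in N, time in s.
With the tool pointing down it reaches from about 0.25 to 0.775 m from the base axis. Payload 8.9 kg.
Tool frame: the origin (TCP) lies at the very end of the fingers, on their centre line; the grasp point (between the pads) lies 19 mm behind it; z points along the fingers, y is the line along which they close (so a half turn about z gives the same grasp; the last joint's range is limited). The gripper opens to 85 mm and grips with 20 to 120 N. Pads are 22 mm wide; open, the fingers measure 114 mm over their backs; the gripper's body (76 mm by 85 mm) begins 54 mm behind the grasp point. The pads swing forward as they close: fully open they stand 13 mm farther back than shut.
Start: joints at [-1.483, 0.291, -0.153, 1.127, 0, 1.431], TCP at [0.118, -0.512, 0.192] pointing down, gripper open.
Joint ranges: [-2.52, 2.52], [-0.91, 1.74], [-1.3, 1.37], [-1.96, 2.02], [-1.52, 1.47], [-3.14, 3.14]. Speed limits (rad/s): [2.22, 2.22, 2.79, 3.14, 3.14, 3.14].

INTERFACE

Orientations are given as a unit quaternion [x, y, z, w].
In Python, from rig import arm gives the robot as it stands.
- The arm moves only by the tool carry_out, never from a script. Its argument "targets" is a list of rows, each an object with "delta_pos": the shift along the tool's x, y, z in cm, a list of three; "delta_rot": the turn, a rotation vector about the tool's x, y, z in rad, a list of three; "fingers": the opening, from 0 (shut) to 1 (fully open). A call has 1 to 5 rows; each row shifts and turns the commanded pose from where the row before left it, along the tool's axes as they then stand; what a row does not reach is not made up. A row lasts 1/10 s, in which the tool goes at most 50 mm and 8.59 degrees, less where a joint would pass 70% of its speed; a pose out of reach is approached as far as the arm can. A call with a gripper value outside its range is refused whole. The fingers move at their own pace and stop on an object; "force" is the grip in N (left out, the last holds). Time passes only in rows, so rows that do not move let the fingers close. It gives the time, the measured TCP pose, the force, the opening and the grip force at its end, in the units of the state.
- arm.observe(): the state, without advancing time (a new reading comes with each control period).
- arm.get_image(name): name is "scene" or "top" or "wrist"; returns a dict with "img" (384x512x3 uint8, red, green, blue), "fx", "fy", "cx", "cy" (pixels), "distortion" ([k1, k2, p1, p2, k3] as OpenCV has them; the pictures are not rectified), "rvec" (rotation vector, rad) and "tvec" (3), from world to camera coordinates, as OpenCV has them. Camera axes: x right, y down, z forward; pixel columns grow to the right and rows downward; lengths in m; the calibration is good to about 2 mm. A picture is of the moment at which its call begins. There is no depth.
- arm.job_done(): hands the job in; it is judged then, once.
Trained networks look in a picture, given as the dict that the camera call returned (one of the last four; its "shot" number tells which), for a name from the list of things; names that differ only in an ending like _2 or _b are one class to them, and where a whole thing is asked for, a point or a joint stands for the part that bears it (a point fixed in the world has none). Each returns a list of dicts, best first, with "conf" (0 to 1); they miss things now and then, are a little off and sometimes report something else, mostly with a low value. They report only what shows in the picture. A call takes as long as a camera call. They do not tell look-alikes from the thing itself.
- arm.regions_of(query, picture): "mask" (384x512 bool, what is visible of it) and "at" ([column, row] in pixels, amid what is visible of it).
- arm.tip_of(query, picture): "at" ([column, row] in pixels: a listed point, or the origin of a listed thing).
The state is a dict: "time": time; "joint_pos": joint angles; "joint_velocities": joint speeds; "effort": joint torques, N m; "eef_pos": TCP position; "orientation": TCP orientation; "wrist_force": force on the tool from outside, world axes, zero at the start; "wrist_torque": the same for the moment, N m; "finger_gap": finger opening in m; "gripper_force": force on a finger pad.
Only numpy, scipy, OpenCV 4.12 (cv2) and the standard library are available. Lean on these libraries where they do the work, as an engineer would, in place of code of your own. Each camera call takes 0.05 s, during which the arm holds its last target. There are 200 camera calls.

## Working session

There is one attempt and no reset: what is moved stays moved. The work goes in short steps, Python scripts to look and compute and a tool call to move; the robot and the scene stay as the last step left them, time stands still between calls to the robot, and variables do not carry over. Pictures are saved under pics/ and viewed, at most 18 in all, crops included, and the job is handed in when it is done.

Besides the shell and the picture viewer there is one more tool, called by a JSON object that holds its "api" and its "payload", one argument or row to a line. carry_out: Moves the arm, as the interface text tells. Its arguments: {"type":"object","properties":{"targets":{"type":"array","items":{"type":"object","properties":{"delta_pos":{"type":"array","items":{"type":"number"}},"delta_rot":{"type":"array","items":{"type":"number"}},"fingers":{"type":"number"}}}},"force":{"type":"number"}},"required":["targets"]}

```bash
mkdir -p pics; ls; cat > h.py <<'E'
import numpy as np, cv2
from rig import arm
def ray(p,uv):
    K=np.array([[p['fx'],0,p['cx']],[0,p['fy'],p['cy']],[0,0,1]]);R=cv2.Rodrigues(np.array(p['rvec'],float))[0]
    n=cv2.undistortPoints(np.array(uv,float).reshape(-1,1,2),K,np.array(p['distortion'],float)).reshape(-1,2)
    d=np.c_[n,np.ones(len(n))]@R; c=-R.T@np.array(p['tvec'],float).ravel()
    return c,d
def at_z(p,uv,z):
    c,d=ray(p,uv); return c+d*((z-c[2])/d[:,2])[:,None]
def proj(p,X):
    K=np.array([[p['fx'],0,p['cx']],[0,p['fy'],p['cy']],[0,0,1]])
    return cv2.projectPoints(np.array(X,float).reshape(-1,1,3),np.array(p['rvec'],float),np.array(p['tvec'],float),K,np.array(p['distortion'],float))[0].reshape(-1,2)
def save(p,n,crop=None,s=1):
    im=p['img'][:,:,::-1]
    if crop: im=im[crop[1]:crop[3],crop[0]:crop[2]]
    cv2.imwrite(f'pics/{n}.png',cv2.resize(im,None,fx=s,fy=s,interpolation=cv2.INTER_CUBIC))
E
python3 - <<'E'
from h import *
t=arm.get_image('top'); save(t,'top',None,1.5)
names=['big_nut_mid','small_nut_mid','bolt_mid','offcut_mid','tray_nuts','tray_bolts','tray_offcuts','kept_nut_mid','kept_bolt_mid','kept_offcut_mid']
hz=[.0095,.008,.012,.013,0,0,0,.011,.015,.015]
for n,z in zip(names,hz):
    for r in arm.tip_of(n,t)[:4]: print(n,np.round(r['at']),round(r['conf'],2),np.round(at_z(t,r['at'],z)[0],3))
s=arm.observe(); print(s)
E
```

```text
pics
big_nut_mid [233. 198.] 0.58 [0.451 0.077 0.01 ]
small_nut_mid [369. 213.] 0.59 [ 0.415 -0.288  0.008]
bolt_mid [162. 206.] 0.72 [0.427 0.265 0.012]
bolt_mid [200. 182.] 0.49 [0.491 0.165 0.012]
bolt_mid [179. 238.] 0.44 [0.345 0.218 0.012]
offcut_mid [290. 208.] 0.51 [ 0.426 -0.073  0.013]
tray_nuts [345. 150.] 0.85 [ 0.586 -0.225  0.   ]
tray_bolts [256. 141.] 0.75 [0.606 0.016 0.   ]
tray_offcuts [167. 133.] 0.94 [0.625 0.259 0.   ]
kept_nut_mid [326. 146.] 0.58 [ 0.593 -0.17   0.011]
kept_bolt_mid [232. 138.] 0.65 [0.61  0.08  0.015]
kept_offcut_mid [141. 129.] 0.72 [0.632 0.325 0.015]
kept_offcut_mid [324. 144.] 0.61 [ 0.597 -0.165  0.015]
{'time': 0.55, 'joint_pos': array([-1.48329549e+00,  2.90729994e-01, -1.53439948e-01,  1.12668343e+00,
        3.01616484e-05,  1.43147984e+00]), 'joint_velocities': array([-0.0007414 , -0.00034668,  0.00213724, -0.00018366, -0.00076352,
        0.00135022]), 'effort': array([-3.24600769e-04, -5.36725223e+01,  3.31497574e+01,  2.44069757e-03,
       -2.65140494e-05, -3.73374505e-06]), 'eef_pos': array([ 0.11806512, -0.51153311,  0.19217458]), 'orientation': array([ 9.93576127e-01,  1.13165715e-01,  1.58146289e-05, -2.81219691e-05]), 'wrist_force': array([0.06320069, 0.12328709, 0.33808749]), 'wrist_torque': array([-0.00490052,  0.0015164 ,  0.0580861 ]), 'gripper_force': 0.0, 'finger_gap': 0.08524648657176717}
```

View pics/top.png

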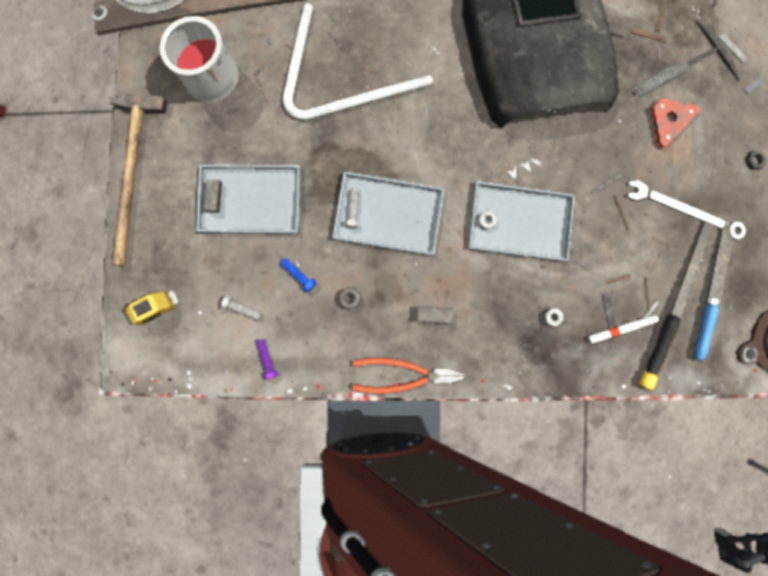

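```bash
python3 - <<'E'
from h import *
t=arm.get_image('top'); save(t,'topc',(130,165,400,265),2.9)
E
```

```text
(no output)
```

View pics/topc.png

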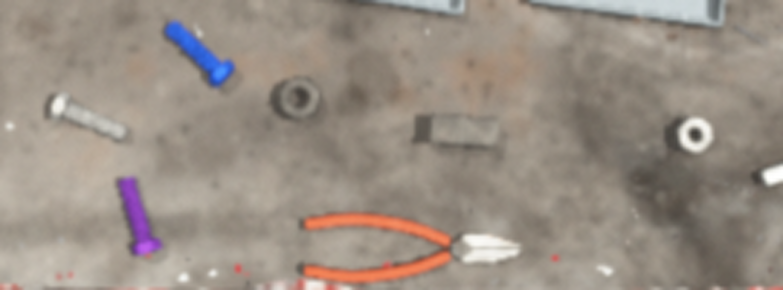

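The top view shows three trays, left to right: off-cuts (167,133), bolts (256,141) and nuts (345,150).

Bolt candidates are grey (162,206), blue (200,182) and purple (179,238). I choose the grey one. Loose nuts are the dark one at (233,198) and the light one at (369,213). The dark ring at (503,107) is clutter. The tube is at (290,208). The crop confirms these choices.

I'll start with the small nut, the nearest piece.

{"api": "carry_out", "payload": {
  "targets": [
    {"delta_pos": [4.25,-1.89,0]},
    {"delta_pos": [4.25,-1.89,0]},
    {"delta_pos": [4.25,-1.89,0]},
    {"delta_pos": [4.25,-1.89,0]}
  ]
}}

```text
validation failed for argument at $.ta...
```

{"api": "carry_out", "payload": {
  "targets": [
    {"delta_pos": [4.25,-1.89,0]},
    {"delta_pos": [4.25,-1.89,0]},
    {"delta_pos": [4.25,-1.89,0]},
    {"delta_pos": [4.25,-1.89,0]},
    {"delta_pos": [0,0,0]}
  ]
}}

```text
validation failed for argument at $.ta...
```

```bash
cat >> h.py <<'E'
from scipy.spatial.transform import Rotation as Ro
def ori(mask):
    ys,xs=np.nonzero(mask); return cv2.minAreaRect(np.c_[xs,ys].astype(np.float32))
def go(x,y,z,yaw):
    """yaw = world angle of tool y axis (mod pi). Prints turn about tool z first, then shift in turned tool axes, cm"""
    s=arm.observe(); R=Ro.from_quat(s['orientation'])
    M=R.as_matrix(); cur=np.arctan2(M[1,1],M[0,1]); d=(yaw-cur+np.pi/2)%np.pi-np.pi/2
    T=(Ro.from_euler('z',d)*Ro.from_euler('z',np.arctan2(M[1,0],M[0,0]))*Ro.from_euler('x',np.pi))
    rv=(R.inv()*T).as_rotvec()
    dp=T.inv().apply(np.array([x,y,z])-s['eef_pos'])*100
    print('t',round(s['time'],2),'rotvec',rv.round(3),'shift cm',dp.round(2),'tcp',s['eef_pos'].round(4),'q6',s['joint_pos'][5].round(2))
E
python3 - <<'E'
from h import *
print(arm.observe()['eef_pos'])
w=arm.get_image('wrist'); save(w,'w1',None,1.2)
r=arm.tip_of('small_nut_mid',w); print([(x['at'],x['conf'],at_z(w,x['at'],.008)) for x in r])
t=arm.get_image('top')
for n,z in [('bolt_mid',.012),('offcut_mid',.026),('tray_nuts',.017),('tray_bolts',.017),('tray_offcuts',.017)]:
    for r in arm.regions_of(n,t)[:3]:
        b=cv2.boxPoints(ori(r['mask'])); P=at_z(t,b,z)[:,:2]; c=P.mean(0)
        e=[P[1]-P[0],P[2]-P[1]]; e.sort(key=np.linalg.norm)
        print(n,round(r['conf'],2),c.round(3),'len',[np.linalg.norm(v).round(3) for v in e],'long axis',np.arctan2(e[1][1],e[1][0]).round(3)%np.pi, at_z(t,r['at'],z)[0].round(3))
E
```

```text
[ 0.11803935 -0.51155819  0.19221614]
[]
bolt_mid 0.73 [0.428 0.27 ] len [np.float64(0.025), np.float64(0.073)] long axis 1.065592653589793 [0.436 0.277 0.012]
bolt_mid 0.66 [0.493 0.168] len [np.float64(0.021), np.float64(0.066)] long axis 0.8005926535897929 [0.493 0.163 0.012]
bolt_mid 0.43 [0.342 0.222] len [np.float64(0.02), np.float64(0.071)] long axis 0.2615926535897932 [0.335 0.225 0.012]
offcut_mid 0.66 [0.433 0.264] len [np.float64(0.026), np.float64(0.069)] long axis 1.279592653589793 [0.435 0.278 0.026]
tray_nuts 0.63 [ 0.589 -0.229] len [np.float64(0.126), np.float64(0.187)] long axis 1.458592653589793 [ 0.573 -0.232  0.017]
tray_bolts 0.65 [0.6  0.01] len [np.float64(0.123), np.float64(0.183)] long axis 1.4175926535897931 [0.602 0.001 0.017]
tray_offcuts 0.83 [0.625 0.26 ] len [np.float64(0.124), np.float64(0.189)] long axis 1.573592653589793 [0.625 0.248 0.017]
```

View pics/w1.png

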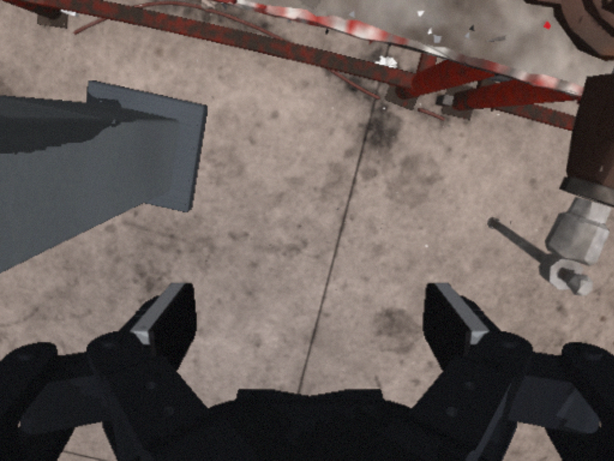

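The wrist view shows the floor, the table edge ahead and the fingertips at (160,330) and (460,330). The move was refused, so I'll resend it with every field filled in.

{"api": "carry_out", "payload": {
  "targets": [
    {"delta_pos": [4.25,-1.89,0],"delta_rot": [0,0,0],"fingers": 1},
    {"delta_pos": [4.25,-1.89,0],"delta_rot": [0,0,0],"fingers": 1},
    {"delta_pos": [4.25,-1.89,0],"delta_rot": [0,0,0],"fingers": 1},
    {"delta_pos": [4.25,-1.89,0],"delta_rot": [0,0,0],"fingers": 1}
  ],
  "force": 40
}}

```text
time: 1.4
eef_pos: [0.2678, -0.3985, 0.1923]
orientation: [0.994, 0.113, 0.0, 0.0]
wrist_force: [1.7, 0.1, -0.1]
finger_gap: 0.0855
gripper_force: 0.0
```

{"api": "carry_out", "payload": {
  "targets": [
    {"delta_pos": [4.25,-1.89,0],"delta_rot": [0,0,0],"fingers": 1},
    {"delta_pos": [4.25,-1.89,0],"delta_rot": [0,0,0],"fingers": 1},
    {"delta_pos": [4.25,-1.89,0],"delta_rot": [0,0,0],"fingers": 1},
    {"delta_pos": [2,-0.9,0],"delta_rot": [0,0,0],"fingers": 1},
    {"delta_pos": [0,0,0],"delta_rot": [0,0,0],"fingers": 1}
  ]
}}

```text
time: 1.9
eef_pos: [0.3976, -0.3006, 0.1922]
orientation: [0.993, 0.115, 0.0, -0.0]
wrist_force: [-0.9, -1.5, -0.2]
finger_gap: 0.0855
gripper_force: 0.0
```

```bash
python3 - <<'E'
from h import *
print(arm.observe()['eef_pos'],arm.observe()['joint_pos'])
w=arm.get_image('wrist'); save(w,'w2',None,1.2)
for n in ['small_nut_mid']:
  r=arm.tip_of(n,w); print(n,[(x['at'],x['conf'],at_z(w,x['at'],.008)) for x in r])
E
```

```text
[ 0.39759291 -0.30064171  0.19221105] [-7.94635339e-01  2.40180393e-01 -2.22026963e-01  1.10840999e+00
  5.85232845e-04  2.11631960e+00]
small_nut_mid [([250.8, 137.5], 0.56, array([[ 0.42260321, -0.28707189,  0.008     ]]))]
```

View pics/w2.png

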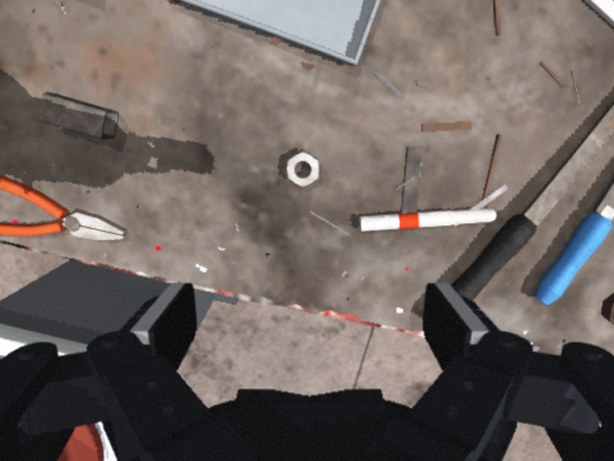

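Small nut at (302,169) in the wrist view, clear of clutter. I'll fit prism models to the masks to get its orientation.

```bash
cat >> h.py <<'E'
from scipy.optimize import minimize
def fit(p,mask,poly,h,x0,period,starts=6):
    """pose (x,y,yaw) of an upright prism (poly Nx2, height h, standing at z=x0[2]) that best covers mask"""
    S=4; mask=cv2.resize(mask.astype(np.uint8),None,fx=S,fy=S,interpolation=cv2.INTER_LINEAR)>0
    def cost(v):
        c,s=np.cos(v[2]),np.sin(v[2]); q=poly@np.array([[c,s],[-s,c]])+v[:2]
        X=np.r_[np.c_[q,np.full(len(q),x0[2])],np.c_[q,np.full(len(q),x0[2]+h)]]
        uv=(proj(p,X)+.5)*S-.5
        m=np.zeros(mask.shape,np.uint8); cv2.fillConvexPoly(m,cv2.convexHull((uv*16).round().astype(np.int32)),1,shift=4)
        m=m>0; return 1-(m&mask).sum()/(m|mask).sum()
    best=[minimize(cost,[x0[0],x0[1],a],method='Nelder-Mead',options=dict(initial_simplex=np.array([[x0[0],x0[1],a],[x0[0]+.006,x0[1],a],[x0[0],x0[1]+.006,a],[x0[0],x0[1],a+period/starts]]),maxiter=150)) for a in np.arange(starts)*period/starts]
    best.sort(key=lambda r:r.fun); return [(r.x.round(4),round(r.fun,3)) for r in best[:3]]
def hexa(af):
    a=np.pi/6+np.arange(6)*np.pi/3; return af/np.sqrt(3)*np.c_[np.cos(a),np.sin(a)]
def rect(a,b): return np.array([[a,b],[-a,b],[-a,-b],[a,-b]])/2
def grab(w,n,z): 
    return [(r['mask'],at_z(w,r['at'],z)[0],round(r['conf'],2)) for r in arm.regions_of(n,w)]
E
python3 - <<'E'
from h import *
w=arm.get_image('wrist')
for m,c,cf in grab(w,'small_nut_mid',.008):
    print(cf,c,m.sum()); f=fit(w,m,hexa(.03),.016,[c[0],c[1],0],np.pi/3); print(f)
g=cv2.cvtColor(w['img'],cv2.COLOR_RGB2GRAY)
m2=np.zeros(g.shape,bool); m2[120:162,232:275]=g[120:162,232:275]>165
n,l,st,ce=cv2.connectedComponentsWithStats(m2.astype(np.uint8)); k=1+st[1:,4].argmax(); cn=cv2.convexHull(np.argwhere(l==k)[:,::-1].astype(np.int32)); mm=np.zeros(g.shape,np.uint8); cv2.fillConvexPoly(mm,cn,1)
print(mm.sum(),fit(w,mm>0,hexa(.03),.016,[c[0],c[1],0],np.pi/3), fit(w,mm>0,hexa(.03),.001,[c[0],c[1],0.015],np.pi/3))
print(arm.observe()['time'])
x,y,a=f[0][0]
for k in range(3): go(x,y,.1,a+k*np.pi/3)
E
```

```text
Traceback (most recent call last):
NameError: name 'c' is not defined. Did you mean: 'ce'?
```

```bash
python3 - <<'E'
from h import *
w=arm.get_image('wrist'); c=np.array([.4226,-.2871])
g=cv2.cvtColor(w['img'],cv2.COLOR_RGB2GRAY)
m2=np.zeros(g.shape,bool); m2[120:162,232:275]=g[120:162,232:275]>150
n,l,st,ce=cv2.connectedComponentsWithStats(m2.astype(np.uint8)); k=1+st[1:,4].argmax(); cn=cv2.convexHull(np.argwhere(l==k)[:,::-1].astype(np.int32)); mm=np.zeros(g.shape,np.uint8); cv2.fillConvexPoly(mm,cn,1)
f=fit(w,mm>0,hexa(.03),.016,[c[0],c[1],0],np.pi/3)
print(mm.sum(),f, fit(w,mm>0,hexa(.03),.001,[c[0],c[1],0.015],np.pi/3))
x,y,a=f[0][0]
for k in range(3): go(x,y,.1,a+k*np.pi/3)
E
```

```text
612 [(array([ 0.4197, -0.2892,  0.8124]), np.float64(0.079)), (array([ 0.4198, -0.2889,  0.7336]), np.float64(0.08)), (array([ 0.4197, -0.2891,  0.8057]), np.float64(0.08))] [(array([ 0.4201, -0.2892,  0.7535]), np.float64(0.058)), (array([ 0.4201, -0.2891,  0.735 ]), np.float64(0.059)), (array([ 0.4201, -0.2892,  0.7396]), np.float64(0.059))]
t 2.15 rotvec [0.    0.    0.984] shift cm [ 0.84 -2.72  9.22] tcp [ 0.3949 -0.3032  0.1922] q6 2.11
t 2.15 rotvec [ 0.     0.    -0.063] shift cm [ 2.78 -0.63  9.22] tcp [ 0.3949 -0.3032  0.1922] q6 2.11
t 2.15 rotvec [-0.     0.    -1.111] shift cm [1.94 2.09 9.22] tcp [ 0.3949 -0.3032  0.1922] q6 2.11
```

{"api": "carry_out", "payload": {
  "targets": [
    {"delta_pos": [1.4,-0.35,4],"delta_rot": [0,0,-0.02],"fingers": 1},
    {"delta_pos": [1.4,-0.35,4],"delta_rot": [0,0,0],"fingers": 1},
    {"delta_pos": [0,0,4],"delta_rot": [0,0,0],"fingers": 0.8},
    {"delta_pos": [0,0,3],"delta_rot": [0,0,0],"fingers": 0.7},
    {"delta_pos": [0,0,0],"delta_rot": [0,0,0],"fingers": 0.7}
  ]
}}

```text
time: 2.65
eef_pos: [0.4181, -0.2876, 0.0389]
orientation: [0.992, 0.122, -0.002, -0.003]
wrist_force: [-0.2, 0.6, 0.5]
finger_gap: 0.0596
gripper_force: 0.0
```

```bash
python3 - <<'E'
from h import *
w=arm.get_image('wrist'); save(w,'w3',None,1.2)
r=arm.tip_of('small_nut_mid',w); print([(x['at'],x['conf'],at_z(w,x['at'],.008)) for x in r])
go(.42,-.289,.003,1.8)
E
```

```text
[([260.9, 198.7], 0.76, array([[ 0.41929936, -0.28972734,  0.008     ]]))]
t 2.75 rotvec [-0.     0.     0.016] shift cm [-0.06 -0.09  3.98] tcp [ 0.4207 -0.2897  0.0428] q6 2.15
```

View pics/w3.png

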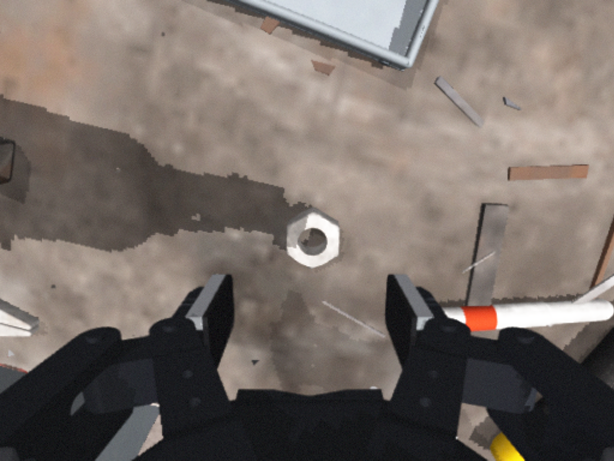

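The nut at (313,240) is centred between the fingers, with two flats facing the pads. Now descend and grip.

{"api": "carry_out", "payload": {
  "targets": [
    {"delta_pos": [-0.1,-0.1,2.5],"delta_rot": [0,0,0.016],"fingers": 0.7},
    {"delta_pos": [0,0,1.4],"delta_rot": [0,0,0],"fingers": 0.7},
    {"delta_pos": [0,0,0],"delta_rot": [0,0,0],"fingers": 0.5},
    {"delta_pos": [0,0,0],"delta_rot": [0,0,0],"fingers": 0},
    {"delta_pos": [0,0,0],"delta_rot": [0,0,0],"fingers": 0}
  ],
  "force": 50
}}

```text
time: 3.25
eef_pos: [0.421, -0.2895, 0.0049]
orientation: [0.993, 0.115, 0.001, 0.001]
wrist_force: [-0.4, -0.5, -0.3]
finger_gap: 0.0164
gripper_force: 0.0
```

{"api": "carry_out", "payload": {
  "targets": [
    {"delta_pos": [0,0,0],"delta_rot": [0,0,0],"fingers": 0},
    {"delta_pos": [0,0,0],"delta_rot": [0,0,0],"fingers": 0},
    {"delta_pos": [0,0,0],"delta_rot": [0,0,0],"fingers": 0}
  ]
}}

```text
time: 3.55
eef_pos: [0.4202, -0.2885, 0.0036]
orientation: [0.993, 0.115, 0.0, 0.0]
wrist_force: [0.3, 0.0, 0.5]
finger_gap: 0.0004
gripper_force: 0.0
```

```bash
python3 - <<'E'
from h import *
w=arm.get_image('wrist'); save(w,'w4',None,1.2)
r=arm.tip_of('small_nut_mid',w); print([(x['at'],x['conf'],at_z(w,x['at'],.008)) for x in r])
print(proj(w,[arm.observe()['eef_pos']])*1.2)
E
```

```text
[([260.5, 216.4], 0.75, array([[ 0.42114763, -0.2902465 ,  0.008     ]]))]
[[308.43338999 257.69046291]]
```

View pics/w4.png

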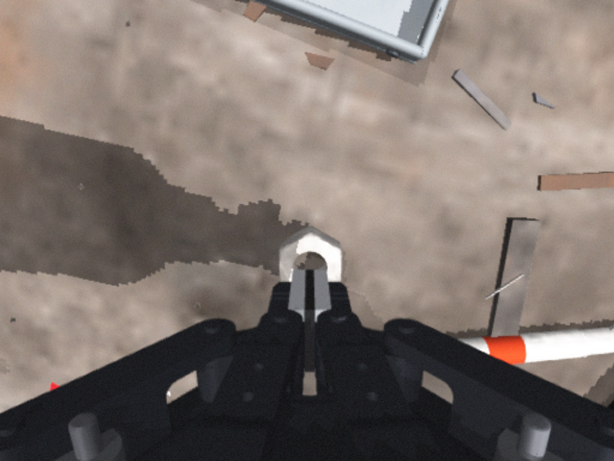

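The fingers are shut and cover the lower rim of the nut at (310,260), so the grasp missed, either above the nut or behind it. I'll check where the tips really are in the scene view.

```bash
python3 - <<'E'
from h import *
w=arm.get_image('wrist'); c,_=ray(w,[[256,192]]); e=arm.observe()['eef_pos']
M=Ro.from_quat(arm.observe()['orientation']).as_matrix()
print('cam in tool',M.T@(c-e), 'axis in tool',M.T@cv2.Rodrigues(w['rvec'])[0][2])
for k in [0,.005,.01,.015,.02,.03]: print(k,proj(w,[e-M[:,2]*k]).round()*1.2)
s=arm.get_image('scene'); u,v=proj(s,[e])[0]; print(u,v, proj(s,[[.42,-.289,.016]]))
x0,y0=int(max(0,min(u-75,362))),int(max(0,min(v-60,264))); save(s,'s1',(x0,y0,x0+150,y0+120),4); print(x0,y0)
E
```

```text
cam in tool [ 6.47492545e-02  1.44918762e-04 -1.81450191e-01] axis in tool [-2.57696462e-01  6.95552723e-04  9.66225672e-01]
0 [[308.4 258. ]]
0.005 [[308.4 261.6]]
0.01 [[308.4 265.2]]
0.015 [[308.4 268.8]]
0.02 [[308.4 272.4]]
0.03 [[308.4 280.8]]
347.2939342568506 171.00253612175482 [[348.02261424 166.80985454]]
272 111
```

View pics/s1.png

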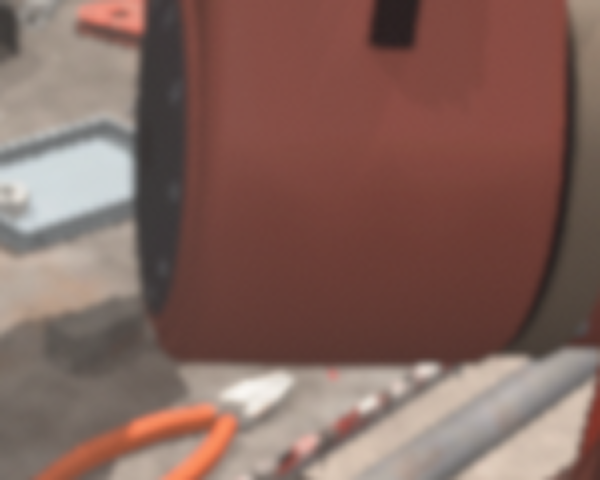

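```bash
python3 - <<'E'
from h import *
w=arm.get_image('wrist'); print(w['fx'],w['fy'],w['cx'],w['cy'],w['distortion'])
s=arm.observe(); e=s['eef_pos']; M=Ro.from_quat(s['orientation']).as_matrix()
# open pads (0.085 gap, tip inner edges, w1 px 195,427 at row 285 => /1.2), camera fixed to tool
for uv,g in [([[195/1.2,285/1.2],[427/1.2,285/1.2]],.0852),([[233/1.2,277/1.2],[387/1.2,277/1.2]],.0596)]:
    c,d=ray(w,uv); c=M.T@(c-e); d=d@M
    k=g/(d[1]-d[0])[1]; print((c+d*abs(k)).round(4))
E
```

```text
318.94871243099624 318.94871243099624 257.6560899819682 188.47756729169834 [-0.06423144  0.          0.          0.          0.        ]
[[ 0.0079 -0.0417 -0.0521]
 [ 0.0079  0.0435 -0.0522]]
[[ 0.0077 -0.0293 -0.0439]
 [ 0.0077  0.0303 -0.0439]]
```

The tips sit about 40 mm short of the reported TCP: triangulating the pad edges in the pictures puts them at tool z ≈ -0.044 with a 60 mm gap. So the fingers closed above the nut. I'll open and go lower, watching the force.

{"api": "carry_out", "payload": {
  "targets": [
    {"delta_pos": [0,0,0],"delta_rot": [0,0,0],"fingers": 0.7},
    {"delta_pos": [0,0,0],"delta_rot": [0,0,0],"fingers": 0.7},
    {"delta_pos": [0,0,0],"delta_rot": [0,0,0],"fingers": 0.7},
    {"delta_pos": [0,0,0],"delta_rot": [0,0,0],"fingers": 0.7},
    {"delta_pos": [0,0,1.2],"delta_rot": [0,0,0],"fingers": 0.7}
  ]
}}

```text
time: 4.3
eef_pos: [0.4211, -0.2893, -0.0081]
orientation: [0.993, 0.115, 0.001, 0.001]
wrist_force: [0.1, 0.4, -0.2]
finger_gap: 0.0599
gripper_force: 0.0
```

{"api": "carry_out", "payload": {
  "targets": [
    {"delta_pos": [0,0,0.8],"delta_rot": [0,0,0],"fingers": 0.7},
    {"delta_pos": [0,0,0],"delta_rot": [0,0,0],"fingers": 0.7}
  ]
}}

```text
time: 4.5
eef_pos: [0.419, -0.2874, -0.0184]
orientation: [0.993, 0.115, -0.001, -0.001]
wrist_force: [-0.3, -0.4, 0.0]
finger_gap: 0.0596
gripper_force: 0.0
```

```bash
python3 - <<'E'
from h import *
w=arm.get_image('wrist'); save(w,'w5',None,1.2)
s=arm.observe(); print(s['eef_pos'],s['wrist_force'],s['finger_gap'])
E
```

```text
[ 0.41926954 -0.28773313 -0.01778724] [ 0.4203124   0.50720099 -0.33536564] 0.0599031027211835
```

View pics/w5.png

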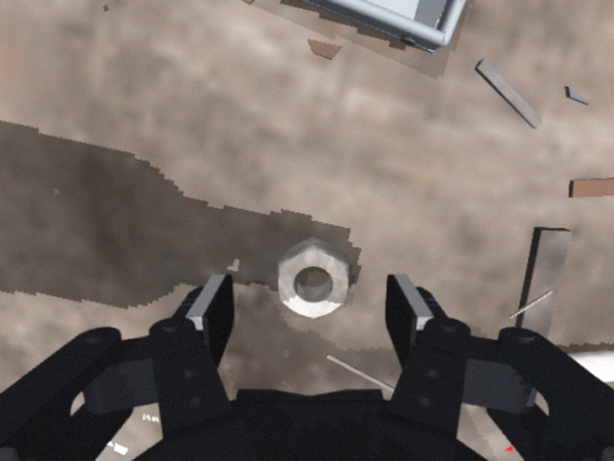

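TCP z reads -18 mm with no contact, which confirms the offset. The nut at (314,283) is centred between the fingers. Lower a further 18 mm and grip.

{"api": "carry_out", "payload": {
  "targets": [
    {"delta_pos": [0,0,1.0],"delta_rot": [0,0,0],"fingers": 0.6},
    {"delta_pos": [0,0,0.6],"delta_rot": [0,0,0],"fingers": 0.6},
    {"delta_pos": [0,0,0],"delta_rot": [0,0,0],"fingers": 0.6}
  ]
}}

```text
time: 4.85
eef_pos: [0.4194, -0.2878, -0.0338]
orientation: [0.993, 0.115, -0.001, -0.001]
wrist_force: [-0.8, -0.3, 0.3]
finger_gap: 0.0509
gripper_force: 0.0
```

{"api": "carry_out", "payload": {
  "targets": [
    {"delta_pos": [0,0,0.2],"delta_rot": [0,0,0],"fingers": 0.4},
    {"delta_pos": [0,0,0],"delta_rot": [0,0,0],"fingers": 0},
    {"delta_pos": [0,0,0],"delta_rot": [0,0,0],"fingers": 0},
    {"delta_pos": [0,0,0],"delta_rot": [0,0,0],"fingers": 0},
    {"delta_pos": [0,0,0],"delta_rot": [0,0,0],"fingers": 0}
  ]
}}

```text
time: 5.35
eef_pos: [0.42, -0.2884, -0.0347]
orientation: [0.993, 0.115, 0.0, 0.0]
wrist_force: [0.1, -0.5, -0.7]
finger_gap: 0.028
gripper_force: 49.3
```

Gripped at 49 N. Lift and carry to the nuts' tray, aiming at tray (-25, -30) mm, which is world (0.559, -0.254).

{"api": "carry_out", "payload": {
  "targets": [
    {"delta_pos": [0,0,-3.5],"delta_rot": [0,0,0],"fingers": 0},
    {"delta_pos": [0,0,-3.5],"delta_rot": [0,0,0],"fingers": 0},
    {"delta_pos": [4.8,0,0],"delta_rot": [0,0,0],"fingers": 0},
    {"delta_pos": [4.8,0,0],"delta_rot": [0,0,0],"fingers": 0},
    {"delta_pos": [4.7,-0.1,0],"delta_rot": [0,0,0],"fingers": 0}
  ]
}}

```text
time: 5.85
eef_pos: [0.5609, -0.2546, 0.0359]
orientation: [0.993, 0.115, 0.001, 0.0]
wrist_force: [0.3, -0.5, -1.2]
finger_gap: 0.0286
gripper_force: 49.7
```

{"api": "carry_out", "payload": {
  "targets": [
    {"delta_pos": [0,0,0],"delta_rot": [0,0,0],"fingers": 0},
    {"delta_pos": [0,0,0],"delta_rot": [0,0,0],"fingers": 0}
  ]
}}

```text
time: 6.05
eef_pos: [0.5593, -0.254, 0.0346]
orientation: [0.993, 0.116, -0.0, -0.0]
wrist_force: [-0.7, 0.1, -0.5]
finger_gap: 0.0278
gripper_force: 49.7
```

```bash
python3 - <<'E'
from h import *
w=arm.get_image('wrist'); save(w,'w6',None,1.2)
for n,z in [('tray_nuts',0),('kept_nut_mid',.011)]:
  r=arm.tip_of(n,w); print(n,[(x['at'],x['conf'],at_z(w,x['at'],z)) for x in r])
go(.559,-.254,-.0305,1.8); print(arm.observe()['gripper_force'])
E
```

```text
tray_nuts [([232.8, 148.0], 0.76, array([[ 0.59003897, -0.22961333,  0.        ]]))]
kept_nut_mid [([141.2, 126.4], 0.57, array([[ 0.59193811, -0.17001472,  0.011     ]]))]
t 6.2 rotvec [-0.001  0.001  0.001] shift cm [ 0.14 -0.05  6.55] tcp [ 0.5577 -0.2548  0.035 ] q6 2.36
49.67963451286778
```

View pics/w6.png

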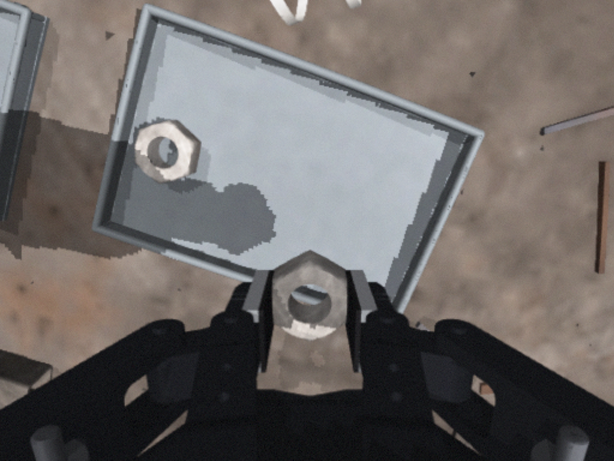

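The nut at (310,295) is held level. The tray centre comes out at (0.590, -0.230), as expected. Lower and release.

{"api": "carry_out", "payload": {
  "targets": [
    {"delta_pos": [0.3,0,3],"delta_rot": [0,0,0],"fingers": 0},
    {"delta_pos": [0.2,0,2.2],"delta_rot": [0,0,0],"fingers": 0},
    {"delta_pos": [0,0,1.2],"delta_rot": [0,0,0],"fingers": 0},
    {"delta_pos": [0,0,0],"delta_rot": [0,0,0],"fingers": 0}
  ]
}}

```text
time: 6.6
eef_pos: [0.5621, -0.2533, -0.03]
orientation: [0.993, 0.115, -0.001, -0.001]
wrist_force: [-0.2, -0.7, 0.3]
finger_gap: 0.0277
gripper_force: 49.7
```

{"api": "carry_out", "payload": {
  "targets": [
    {"delta_pos": [0,0,0],"delta_rot": [0,0,0],"fingers": 0.5},
    {"delta_pos": [0,0,0],"delta_rot": [0,0,0],"fingers": 0.5},
    {"delta_pos": [0,0,0],"delta_rot": [0,0,0],"fingers": 0.5},
    {"delta_pos": [0,0,-4],"delta_rot": [0,0,0],"fingers": 0.5},
    {"delta_pos": [0,0,-4],"delta_rot": [0,0,0],"fingers": 0.5}
  ]
}}

```text
time: 7.1
eef_pos: [0.563, -0.2531, 0.0519]
orientation: [0.993, 0.115, -0.001, -0.001]
wrist_force: [0.9, -0.2, 0.1]
finger_gap: 0.0425
gripper_force: 0.0
```

{"api": "carry_out", "payload": {
  "targets": [
    {"delta_pos": [0,0,-4],"delta_rot": [0,0,0],"fingers": 0.8},
    {"delta_pos": [0,0,0],"delta_rot": [0,0,0],"fingers": 0.8}
  ]
}}

```text
time: 7.3
eef_pos: [0.5675, -0.2556, 0.0977]
orientation: [0.993, 0.115, 0.004, 0.003]
wrist_force: [0.7, -0.1, -0.8]
finger_gap: 0.0685
gripper_force: 0.0
```

```bash
python3 - <<'E'
from h import *
w=arm.get_image('wrist')
for n,z in [('small_nut_mid',.011),('tray_nuts',0),('kept_nut_mid',.011)]:
  r=arm.tip_of(n,w); print(n,[(x['at'],x['conf'],at_z(w,x['at'],z)) for x in r])
for n,h,z0,p in [('tray_nuts',.018,0,rect(.12,.18)),]:
  for m,c,cf in grab(w,n,z0)[:1]: print(cf,fit(w,m,p,h,[.59,-.229,0],.3,4))
go(.427,-.07,.06,1.571)
go(.427,-.07,.06,0)
E
```

```text
small_nut_mid [([253.6, 184.2], 0.98, array([[ 0.56460161, -0.25359211,  0.011     ]]))]
tray_nuts [([163.5, 133.5], 0.67, array([[ 0.58847588, -0.16741513,  0.        ]]))]
kept_nut_mid [([163.2, 133.3], 0.86, array([[ 0.59017494, -0.16999554,  0.011     ]]))]
0.68 [(array([ 0.5912, -0.2313, -0.1145]), np.float64(0.082)), (array([ 0.5913, -0.2312, -0.1158]), np.float64(0.082)), (array([ 0.5912, -0.2313, -0.1164]), np.float64(0.082))]
t 7.55 rotvec [-0.001  0.002  0.231] shift cm [-13.6  -18.31   3.01] tcp [ 0.5631 -0.2531  0.0901] q6 2.37
t 7.55 rotvec [-0.002  0.    -1.34 ] shift cm [ 18.31 -13.61   3.01] tcp [ 0.5631 -0.2531  0.0901] q6 2.37
```

Small nut is in place. The fitted tray pose is (0.591, -0.231), yaw -0.115. Next the big nut.

{"api": "carry_out", "payload": {
  "targets": [
    {"delta_pos": [-0.6,-4.9,0],"delta_rot": [0,0,0],"fingers": 0.8},
    {"delta_pos": [-0.6,-4.9,0],"delta_rot": [0,0,0],"fingers": 0.8},
    {"delta_pos": [-0.6,-4.9,0],"delta_rot": [0,0,0],"fingers": 0.8},
    {"delta_pos": [-0.6,-4.9,0],"delta_rot": [0,0,0],"fingers": 0.8}
  ]
}}

```text
time: 7.95
eef_pos: [0.4938, -0.0665, 0.09]
orientation: [0.993, 0.115, -0.001, -0.0]
wrist_force: [1.5, 0.7, 0.0]
finger_gap: 0.0683
gripper_force: 0.0
```

{"api": "carry_out", "payload": {
  "targets": [
    {"delta_pos": [-0.6,-4.9,0],"delta_rot": [0,0,0],"fingers": 0.8},
    {"delta_pos": [-0.6,-4.9,0],"delta_rot": [0,0,0],"fingers": 0.8},
    {"delta_pos": [-0.5,-4.9,3],"delta_rot": [0,0,0],"fingers": 0.8},
    {"delta_pos": [0,0,0],"delta_rot": [0,0,0],"fingers": 0.8},
    {"delta_pos": [0,0,0],"delta_rot": [0,0,0],"fingers": 0.8}
  ]
}}

```text
time: 8.45
eef_pos: [0.4463, 0.0655, 0.0642]
orientation: [0.993, 0.116, -0.001, -0.0]
wrist_force: [0.6, 0.6, -0.4]
finger_gap: 0.0682
gripper_force: 0.0
```

```bash
python3 - <<'E'
from h import *
w=arm.get_image('wrist'); save(w,'w7',None,1.2)
r=arm.tip_of('big_nut_mid',w); print([(x['at'],x['conf'],at_z(w,x['at'],.0095)) for x in r])
for m,c,cf in grab(w,'big_nut_mid',.0095)[:2]:
    f=fit(w,m,hexa(.036),.019,[c[0],c[1],0],np.pi/3); print(cf,f)
x,y,a=f[0][0]
for k in range(3): go(x,y,.0,a+k*np.pi/3)
E
```

```text
[([247.4, 183.4], 0.71, array([[0.45001614, 0.07417183, 0.0095    ]]))]
0.66 [(array([0.4501, 0.0742, 0.2704]), np.float64(0.229)), (array([0.45  , 0.0742, 0.2834]), np.float64(0.229)), (array([0.4501, 0.0742, 0.2896]), np.float64(0.229))]
t 8.6 rotvec [-0.00e+00 -1.00e-03  1.53e+00] shift cm [-0.95 -0.44  6.53] tcp [0.4484 0.0639 0.0653] q6 2.89
t 8.6 rotvec [ 0.    -0.001  0.483] shift cm [-0.1  -1.04  6.53] tcp [0.4484 0.0639 0.0653] q6 2.89
t 8.6 rotvec [ 0.    -0.    -0.564] shift cm [ 0.86 -0.6   6.53] tcp [0.4484 0.0639 0.0653] q6 2.89
```

View pics/w7.png

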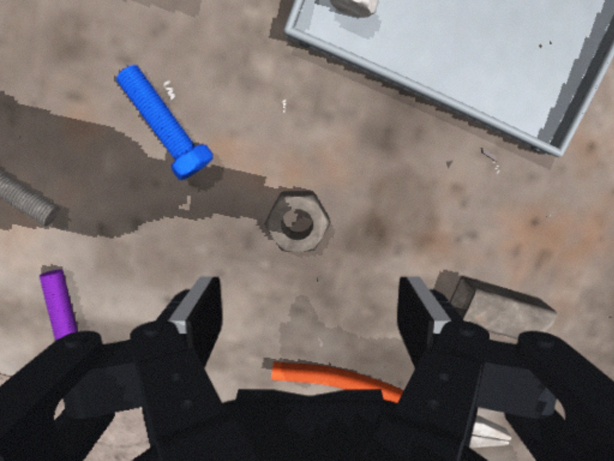

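```bash
python3 - <<'E'
from h import *
w=arm.get_image('wrist')
for m,c,cf in grab(w,'big_nut_mid',.0095)[:1]:
    cn=max(cv2.findContours(m.astype(np.uint8),0,2)[0],key=cv2.contourArea); mm=np.zeros(m.shape,np.uint8); cv2.fillConvexPoly(mm,cv2.convexHull(cn),1)
    f=fit(w,mm>0,hexa(.036),.019,[c[0],c[1],0],np.pi/3); print(cf,m.sum(),mm.sum(),f)
x,y,a=f[0][0]
# overlay
im=w['img'].copy(); im=cv2.resize(im,None,fx=6,fy=6,interpolation=cv2.INTER_CUBIC)
c_,s_=np.cos(a),np.sin(a); q=hexa(.036)@np.array([[c_,s_],[-s_,c_]])+[x,y]
for z,col in [(.019,(255,0,0)),(0,(0,255,0))]:
    cv2.polylines(im,[((proj(w,np.c_[q,np.full(6,z)])+.5)*6).astype(int)],True,col,1)
cv2.imwrite('pics/c7.png',im[140*6:225*6,200*6:300*6,::-1])
for k in range(3): go(x,y,.0,a+k*np.pi/3)
E
```

```text
0.76 1636 2053 [(array([0.45  , 0.0742, 0.234 ]), np.float64(0.069)), (array([0.45  , 0.0741, 0.2786]), np.float64(0.069)), (array([0.45  , 0.0742, 0.2729]), np.float64(0.069))]
t 8.7 rotvec [-0.000e+00 -1.000e-03  1.566e+00] shift cm [-0.98 -0.4   6.54] tcp [0.4484 0.0638 0.0654] q6 2.89
t 8.7 rotvec [ 0.    -0.001  0.519] shift cm [-0.15 -1.05  6.54] tcp [0.4484 0.0638 0.0654] q6 2.89
t 8.7 rotvec [ 0.    -0.001 -0.529] shift cm [ 0.83 -0.65  6.54] tcp [0.4484 0.0638 0.0654] q6 2.89
```

View pics/c7.png

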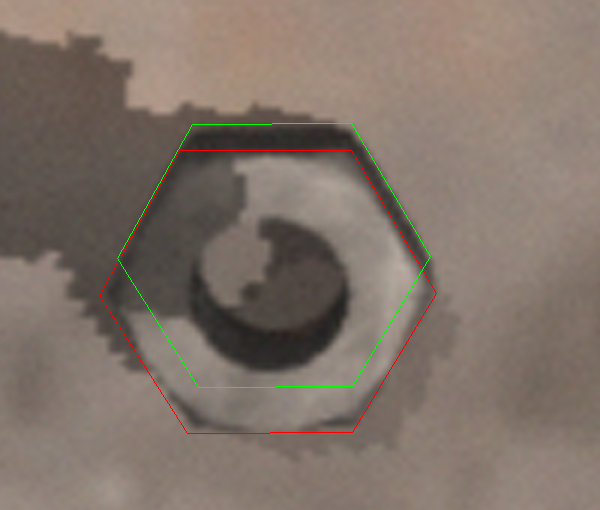

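The model outline fits the nut well. Turn -0.53, shift and descend.

{"api": "carry_out", "payload": {
  "targets": [
    {"delta_pos": [0,0,0],"delta_rot": [0,0,-0.135],"fingers": 0.75},
    {"delta_pos": [0,0,0],"delta_rot": [0,0,-0.13],"fingers": 0.75},
    {"delta_pos": [0,0,0],"delta_rot": [0,0,-0.13],"fingers": 0.75},
    {"delta_pos": [0,0,0],"delta_rot": [0,0,-0.13],"fingers": 0.75},
    {"delta_pos": [0.8,-0.65,2],"delta_rot": [0,0,0],"fingers": 0.75}
  ]
}}

```text
time: 9.2
eef_pos: [0.4516, 0.0736, 0.0469]
orientation: [0.929, 0.37, 0.002, 0.001]
wrist_force: [0.3, 0.5, -0.2]
finger_gap: 0.0643
gripper_force: 0.0
```

{"api": "carry_out", "payload": {
  "targets": [
    {"delta_pos": [0,0,3],"delta_rot": [0,0,0],"fingers": 0.75},
    {"delta_pos": [0,0,0],"delta_rot": [0,0,0],"fingers": 0.75},
    {"delta_pos": [0,0,0],"delta_rot": [0,0,0],"fingers": 0.75}
  ]
}}

```text
time: 9.5
eef_pos: [0.4488, 0.0744, 0.0155]
orientation: [0.93, 0.368, -0.001, -0.0]
wrist_force: [0.8, -0.5, 0.0]
finger_gap: 0.064
gripper_force: 0.0
```

```bash
python3 - <<'E'
from h import *
go(.45,.0742,-.036,.234+2*np.pi/3)
E
```

```text
t 9.5 rotvec [-0.001  0.001 -0.003] shift cm [0.07 0.1  5.15] tcp [0.4488 0.0744 0.0155] q6 2.39
```

{"api": "carry_out", "payload": {
  "targets": [
    {"delta_pos": [0,0,2.5],"delta_rot": [0,0,0],"fingers": 0.75},
    {"delta_pos": [0,0,1.6],"delta_rot": [0,0,0],"fingers": 0.7},
    {"delta_pos": [0,0,1.0],"delta_rot": [0,0,0],"fingers": 0.6},
    {"delta_pos": [0,0,0],"delta_rot": [0,0,0],"fingers": 0.4},
    {"delta_pos": [0,0,0],"delta_rot": [0,0,0],"fingers": 0}
  ]
}}

```text
time: 10.0
eef_pos: [0.4496, 0.0748, -0.0349]
orientation: [0.929, 0.369, 0.0, 0.0]
wrist_force: [0.3, -0.9, -0.9]
finger_gap: 0.0344
gripper_force: 50.2
```

{"api": "carry_out", "payload": {
  "targets": [
    {"delta_pos": [0,0,0],"delta_rot": [0,0,0],"fingers": 0},
    {"delta_pos": [0,0,0],"delta_rot": [0,0,0],"fingers": 0},
    {"delta_pos": [0,0,0],"delta_rot": [0,0,0],"fingers": 0}
  ]
}}

```text
time: 10.3
eef_pos: [0.4495, 0.075, -0.0353]
orientation: [0.929, 0.369, 0.0, 0.0]
wrist_force: [-0.4, 0.4, 4.4]
finger_gap: 0.0343
gripper_force: 50.9
```

```bash
python3 - <<'E'
from h import *
print(arm.observe()['gripper_force'],arm.observe()['finger_gap'])
a=-.115; t=np.array([.591,-.231])+np.array([[np.cos(a),-np.sin(a)],[np.sin(a),np.cos(a)]])@[.025,-.025]; print(t)
for yaw in (1.8-.0,a+np.pi/2): go(*t,.04,yaw)
go(*t,.04,.234+2*np.pi/3)
E
```

```text
50.87955039853114 0.034253413771285546
[ 0.6129662  -0.25870354]
t 10.3 rotvec [ 0.    -0.001  0.527] shift cm [ 8.34 36.21 -7.53] tcp [ 0.4495  0.075  -0.0353] q6 2.39
t 10.3 rotvec [ 0.    -0.001  0.871] shift cm [20.07 31.27 -7.53] tcp [ 0.4495  0.075  -0.0353] q6 2.39
t 10.3 rotvec [ 0.001 -0.001 -0.002] shift cm [-11.05  35.48  -7.53] tcp [ 0.4495  0.075  -0.0353] q6 2.39
```

Gripped. Lift, turn back by 0.53, and carry to tray (+25, -25) mm.

{"api": "carry_out", "payload": {
  "targets": [
    {"delta_pos": [0,0,-4],"delta_rot": [0,0,0],"fingers": 0},
    {"delta_pos": [0,0,-4],"delta_rot": [0,0,0.135],"fingers": 0},
    {"delta_pos": [0,0,0],"delta_rot": [0,0,0.13],"fingers": 0},
    {"delta_pos": [0,0,0],"delta_rot": [0,0,0.13],"fingers": 0},
    {"delta_pos": [0,0,0],"delta_rot": [0,0,0.13],"fingers": 0}
  ]
}}

```text
time: 10.8
eef_pos: [0.4492, 0.075, 0.0448]
orientation: [0.994, 0.113, 0.0, 0.0]
wrist_force: [-0.3, -0.4, -0.9]
finger_gap: 0.0344
gripper_force: 50.7
```

{"api": "carry_out", "payload": {
  "targets": [
    {"delta_pos": [1.05,4.5,0],"delta_rot": [0,0,0],"fingers": 0},
    {"delta_pos": [1.05,4.5,0],"delta_rot": [0,0,0],"fingers": 0},
    {"delta_pos": [1.05,4.5,0],"delta_rot": [0,0,0],"fingers": 0},
    {"delta_pos": [1.05,4.5,0],"delta_rot": [0,0,0],"fingers": 0}
  ]
}}

```text
time: 11.2
eef_pos: [0.5316, -0.0923, 0.0444]
orientation: [0.993, 0.115, 0.0, 0.0]
wrist_force: [1.7, 1.2, -0.8]
finger_gap: 0.0343
gripper_force: 50.6
```

{"api": "carry_out", "payload": {
  "targets": [
    {"delta_pos": [1.05,4.5,0],"delta_rot": [0,0,0],"fingers": 0},
    {"delta_pos": [1.05,4.5,0],"delta_rot": [0,0,0],"fingers": 0},
    {"delta_pos": [1.05,4.5,0],"delta_rot": [0,0,0],"fingers": 0},
    {"delta_pos": [1.0,4.4,0],"delta_rot": [0,0,0],"fingers": 0},
    {"delta_pos": [0,0,0],"delta_rot": [0,0,0],"fingers": 0}
  ]
}}

```text
time: 11.7
eef_pos: [0.6144, -0.261, 0.0439]
orientation: [0.994, 0.113, 0.001, 0.001]
wrist_force: [-0.3, 1.6, -1.0]
finger_gap: 0.0344
gripper_force: 50.7
```

```bash
python3 - <<'E'
from h import *
w=arm.get_image('wrist')
r=arm.tip_of('small_nut_mid',w); print([(x['at'],x['conf'],at_z(w,x['at'],.011)) for x in r])
go(.613,-.2587,-.031,1.8); print(arm.observe()['gripper_force'])
E
```

```text
[([232.7, 260.0], 0.64, array([[ 0.56428122, -0.25393488,  0.011     ]]))]
t 11.8 rotvec [-0.001  0.001  0.   ] shift cm [0.03 0.28 7.45] tcp [ 0.612  -0.256   0.0435] q6 2.41
50.69986395392334
```

{"api": "carry_out", "payload": {
  "targets": [
    {"delta_pos": [0,0.2,3.5],"delta_rot": [0,0,0],"fingers": 0},
    {"delta_pos": [0,0,2.6],"delta_rot": [0,0,0],"fingers": 0},
    {"delta_pos": [0,0,1.3],"delta_rot": [0,0,0],"fingers": 0},
    {"delta_pos": [0,0,0],"delta_rot": [0,0,0],"fingers": 0},
    {"delta_pos": [0,0,0],"delta_rot": [0,0,0],"fingers": 0.55}
  ]
}}

```text
time: 12.3
eef_pos: [0.613, -0.2566, -0.0292]
orientation: [0.993, 0.116, 0.0, 0.0]
wrist_force: [0.1, -0.4, -0.3]
finger_gap: 0.0464
gripper_force: 0.0
```

{"api": "carry_out", "payload": {
  "targets": [
    {"delta_pos": [0,0,0],"delta_rot": [0,0,0],"fingers": 0.55},
    {"delta_pos": [0,0,0],"delta_rot": [0,0,0],"fingers": 0.55},
    {"delta_pos": [0,0,-4],"delta_rot": [0,0,0],"fingers": 0.55},
    {"delta_pos": [0,0,-4],"delta_rot": [0,0,0],"fingers": 0.55},
    {"delta_pos": [0,0,-4],"delta_rot": [0,0,0],"fingers": 0.75}
  ]
}}

```text
time: 12.8
eef_pos: [0.6127, -0.2572, 0.092]
orientation: [0.993, 0.115, 0.0, 0.0]
wrist_force: [1.4, 0.2, -0.4]
finger_gap: 0.0603
gripper_force: 0.0
```

```bash
python3 - <<'E'
from h import *
w=arm.get_image('wrist')
for n,z in [('small_nut_mid',.011),('big_nut_mid',.0125),('kept_nut_mid',.011)]:
  r=arm.tip_of(n,w); print(n,[(x['at'],x['conf'],at_z(w,x['at'],z)) for x in r])
go(.40,-.071,.07,1.571)
go(.40,-.071,.07,0)
E
```

```text
small_nut_mid [([245.0, 233.1], 0.65, array([[ 0.56528896, -0.25715193,  0.011     ]]))]
big_nut_mid [([256.8, 183.1], 0.57, array([[ 0.61246   , -0.25684691,  0.0125    ]]))]
kept_nut_mid [([149.6, 182.8], 0.81, array([[ 0.59148297, -0.16776687,  0.011     ]]))]
t 13.0 rotvec [ 0.002 -0.002  0.231] shift cm [-21.36 -18.68   2.16] tcp [ 0.6137 -0.2578  0.0916] q6 2.4
t 13.0 rotvec [ 3.00e-03 -1.00e-03 -1.34e+00] shift cm [ 18.68 -21.37   2.16] tcp [ 0.6137 -0.2578  0.0916] q6 2.4
```

Both nuts lie in their tray. Next the tube: turn the tool to grip across x and move over it.

{"api": "carry_out", "payload": {
  "targets": [
    {"delta_pos": [0,0,0],"delta_rot": [0,0,-0.134],"fingers": 0.75},
    {"delta_pos": [0,0,0],"delta_rot": [0,0,-0.134],"fingers": 0.75},
    {"delta_pos": [0,0,0],"delta_rot": [0,0,-0.134],"fingers": 0.75},
    {"delta_pos": [0,0,0],"delta_rot": [0,0,-0.134],"fingers": 0.75},
    {"delta_pos": [0,0,0],"delta_rot": [0,0,-0.134],"fingers": 0.75}
  ]
}}

```text
time: 13.5
eef_pos: [0.6118, -0.2567, 0.0884]
orientation: [0.899, 0.438, -0.001, -0.001]
wrist_force: [-0.7, -0.1, -0.1]
finger_gap: 0.0639
gripper_force: 0.0
```

{"api": "carry_out", "payload": {
  "targets": [
    {"delta_pos": [0,0,0],"delta_rot": [0,0,-0.134],"fingers": 0.75},
    {"delta_pos": [0,0,0],"delta_rot": [0,0,-0.134],"fingers": 0.75},
    {"delta_pos": [0,0,0],"delta_rot": [0,0,-0.134],"fingers": 0.75},
    {"delta_pos": [0,0,0],"delta_rot": [0,0,-0.134],"fingers": 0.75},
    {"delta_pos": [0,0,0],"delta_rot": [0,0,-0.134],"fingers": 0.75}
  ]
}}

```text
time: 14.0
eef_pos: [0.6118, -0.2567, 0.0884]
orientation: [0.705, 0.709, -0.0, -0.001]
wrist_force: [-0.0, 1.5, -0.4]
finger_gap: 0.0643
gripper_force: 0.0
```

{"api": "carry_out", "payload": {
  "targets": [
    {"delta_pos": [3,-3.2,0],"delta_rot": [0,0,0],"fingers": 0.75},
    {"delta_pos": [3,-3.2,0],"delta_rot": [0,0,0],"fingers": 0.75},
    {"delta_pos": [3,-3.2,0],"delta_rot": [0,0,0],"fingers": 0.75},
    {"delta_pos": [3,-3.2,0],"delta_rot": [0,0,0],"fingers": 0.75}
  ]
}}

```text
time: 14.4
eef_pos: [0.4823, -0.1358, 0.0886]
orientation: [0.707, 0.707, -0.0, -0.001]
wrist_force: [0.7, 0.5, 0.6]
finger_gap: 0.0641
gripper_force: 0.0
```

{"api": "carry_out", "payload": {
  "targets": [
    {"delta_pos": [3,-3.2,1],"delta_rot": [0,0,0],"fingers": 0.75},
    {"delta_pos": [3,-3.2,1],"delta_rot": [0,0,0],"fingers": 0.75},
    {"delta_pos": [0,0,0],"delta_rot": [0,0,0],"fingers": 0.75},
    {"delta_pos": [0,0,0],"delta_rot": [0,0,0],"fingers": 0.75}
  ]
}}

```text
time: 14.8
eef_pos: [0.4195, -0.0765, 0.0694]
orientation: [0.707, 0.707, -0.0, -0.001]
wrist_force: [0.3, -0.1, 0.1]
finger_gap: 0.064
gripper_force: 0.0
```

```bash
cat >> h.py <<'E'
def hull(m):
    cn=max(cv2.findContours(m.astype(np.uint8),0,2)[0],key=cv2.contourArea); mm=np.zeros(m.shape,np.uint8); cv2.fillConvexPoly(mm,cv2.convexHull(cn),1); return mm>0
def overlay(p,n,poly,h,z0,v,S,crop):
    im=cv2.resize(p['img'],None,fx=S,fy=S,interpolation=cv2.INTER_CUBIC); c,s=np.cos(v[2]),np.sin(v[2]); q=poly@np.array([[c,s],[-s,c]])+v[:2]
    for z,col in [(z0+h,(255,0,0)),(z0,(0,255,0))]: cv2.polylines(im,[((proj(p,np.c_[q,np.full(len(q),z)])+.5)*S).astype(int)],True,col,1)
    x0,y0,x1,y1=crop; cv2.imwrite(f'pics/{n}.png',im[y0*S:y1*S,x0*S:x1*S,::-1])
E
python3 - <<'E'
from h import *
w=arm.get_image('wrist')
r=arm.tip_of('offcut_mid',w); print([(x['at'],x['conf'],at_z(w,x['at'],.013)) for x in r])
f=None
for m,c,cf in grab(w,'offcut_mid',.013)[:1]:
    f=fit(w,hull(m),rect(.026,.06),.026,[c[0],c[1],0],np.pi); print(cf,m.sum(),f)
v=f[0][0] if f else [.426,-.073,0]
overlay(w,'c8',rect(.026,.06),.026,0,v,2,(120,60,512,340))
go(v[0],v[1],-.036,v[2])
E
```

```text
[([261.9, 188.9], 0.56, array([[ 0.42241956, -0.07554   ,  0.013     ]]))]
0.86 2931 [(array([ 0.4216, -0.0748, -0.062 ]), np.float64(0.023)), (array([ 0.4216, -0.0748,  3.0796]), np.float64(0.023)), (array([ 0.4216, -0.0748,  3.0798]), np.float64(0.023))]
t 14.95 rotvec [0.001 0.    0.062] shift cm [ 0.32 -0.05 10.62] tcp [ 0.4219 -0.0781  0.0702] q6 1.22
```

View pics/c8.png

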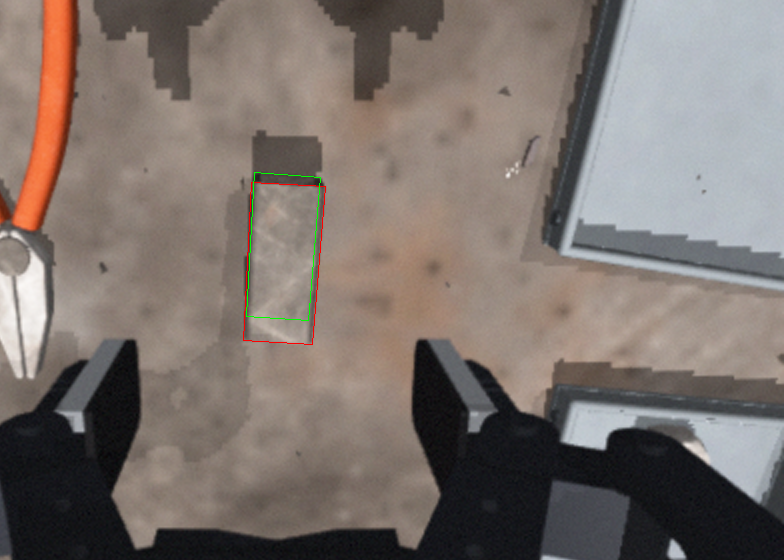

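The tube model fits well (error 0.02). Descend and grip.

{"api": "carry_out", "payload": {
  "targets": [
    {"delta_pos": [0.3,-0.05,4.5],"delta_rot": [0,0,0.062],"fingers": 0.75},
    {"delta_pos": [0,0,4],"delta_rot": [0,0,0],"fingers": 0.7},
    {"delta_pos": [0,0,1.6],"delta_rot": [0,0,0],"fingers": 0.6},
    {"delta_pos": [0,0,0],"delta_rot": [0,0,0],"fingers": 0.5},
    {"delta_pos": [0,0,0],"delta_rot": [0,0,0],"fingers": 0}
  ]
}}

```text
time: 15.45
eef_pos: [0.421, -0.0749, -0.0306]
orientation: [0.729, 0.685, -0.0, -0.0]
wrist_force: [0.8, -0.0, 0.2]
finger_gap: 0.0291
gripper_force: 0.0
```

{"api": "carry_out", "payload": {
  "targets": [
    {"delta_pos": [0,0,0],"delta_rot": [0,0,0],"fingers": 0},
    {"delta_pos": [0,0,0],"delta_rot": [0,0,0],"fingers": 0},
    {"delta_pos": [0,0,0],"delta_rot": [0,0,0],"fingers": 0},
    {"delta_pos": [0,0,0],"delta_rot": [0,0,0],"fingers": 0}
  ]
}}

```text
time: 15.85
eef_pos: [0.4211, -0.0746, -0.0301]
orientation: [0.729, 0.685, 0.0, 0.001]
wrist_force: [-0.7, -1.2, 6.3]
finger_gap: 0.0249
gripper_force: 50.1
```

```bash
python3 - <<'E'
from h import *
s=arm.observe(); print(s['gripper_force'],s['finger_gap'],s['joint_pos'].round(2))
go(.625,.24,.04,0.0)
E
```

```text
50.14548182487488 0.02494222049878152 [-0.35  0.39 -0.71  0.47 -0.    1.29]
t 15.85 rotvec [ 0.001  0.001 -0.062] shift cm [31.46 20.39 -7.01] tcp [ 0.4211 -0.0746 -0.0301] q6 1.29
```

{"api": "carry_out", "payload": {
  "targets": [
    {"delta_pos": [0,0,-4],"delta_rot": [0,0,0],"fingers": 0},
    {"delta_pos": [0,0,-4],"delta_rot": [0,0,-0.062],"fingers": 0},
    {"delta_pos": [3.85,2.55,0],"delta_rot": [0,0,0],"fingers": 0},
    {"delta_pos": [3.85,2.55,0],"delta_rot": [0,0,0],"fingers": 0},
    {"delta_pos": [3.85,2.55,0],"delta_rot": [0,0,0],"fingers": 0}
  ]
}}

```text
time: 16.35
eef_pos: [0.498, 0.0424, 0.05]
orientation: [0.708, 0.707, 0.0, 0.001]
wrist_force: [0.8, -0.4, -0.1]
finger_gap: 0.0246
gripper_force: 49.7
```

{"api": "carry_out", "payload": {
  "targets": [
    {"delta_pos": [3.85,2.55,0],"delta_rot": [0,0,0],"fingers": 0},
    {"delta_pos": [3.85,2.55,0],"delta_rot": [0,0,0],"fingers": 0},
    {"delta_pos": [3.85,2.55,0],"delta_rot": [0,0,0],"fingers": 0},
    {"delta_pos": [3.85,2.55,0],"delta_rot": [0,0,0],"fingers": 0},
    {"delta_pos": [3.85,2.55,0],"delta_rot": [0,0,0],"fingers": 0}
  ]
}}

```text
time: 16.85
eef_pos: [0.625, 0.2355, 0.0493]
orientation: [0.707, 0.707, -0.0, 0.0]
wrist_force: [1.1, -0.6, -0.2]
finger_gap: 0.025
gripper_force: 49.7
```

{"api": "carry_out", "payload": {
  "targets": [
    {"delta_pos": [0,0,0],"delta_rot": [0,0,0],"fingers": 0},
    {"delta_pos": [0,0,0],"delta_rot": [0,0,0],"fingers": 0}
  ]
}}

```text
time: 17.05
eef_pos: [0.624, 0.2344, 0.0485]
orientation: [0.707, 0.708, -0.0, -0.0]
wrist_force: [-0.2, -0.1, -0.7]
finger_gap: 0.0247
gripper_force: 49.7
```

```bash
python3 - <<'E'
from h import *
w=arm.get_image('wrist'); save(w,'w9',None,1.2)
for n,z in [('tray_offcuts',0),('kept_offcut_mid',.015)]:
  r=arm.tip_of(n,w); print(n,[(x['at'],x['conf'],at_z(w,x['at'],z)) for x in r])
for m,c,cf in grab(w,'tray_offcuts',0)[:1]: print(cf,fit(w,m,rect(.12,.18),.018,[.625,.26,0],.3,3))
go(.625,.236,-.026,0); print(arm.observe()['gripper_force'])
E
```

```text
tray_offcuts [([259.7, 159.8], 0.73, array([[0.6251091 , 0.25945912, 0.        ]]))]
kept_offcut_mid [([265.8, 69.4], 0.68, array([[0.6287424, 0.3206513, 0.015    ]]))]
0.77 [(array([ 0.6248,  0.2583, -0.0042]), np.float64(0.325)), (array([ 0.6248,  0.2583, -0.0037]), np.float64(0.325)), (array([ 0.6248,  0.2584, -0.0022]), np.float64(0.325))]
t 17.25 rotvec [-0.     0.    -0.001] shift cm [0.35 0.12 7.54] tcp [0.6238 0.2325 0.0494] q6 1.82
49.67867910861969
```

View pics/w9.png

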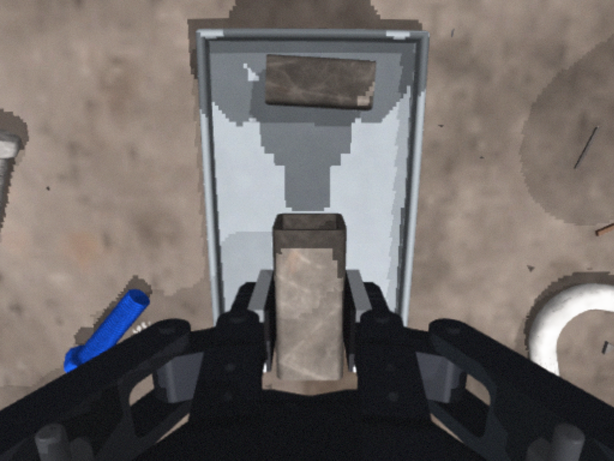

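The tube at (310,300) is held straight over the tray. The kept tube at (320,80) is well clear. Lower and release.

{"api": "carry_out", "payload": {
  "targets": [
    {"delta_pos": [0.2,0.1,3.5],"delta_rot": [0,0,0],"fingers": 0},
    {"delta_pos": [0,0,2.6],"delta_rot": [0,0,0],"fingers": 0},
    {"delta_pos": [0,0,1.3],"delta_rot": [0,0,0],"fingers": 0},
    {"delta_pos": [0,0,0],"delta_rot": [0,0,0],"fingers": 0},
    {"delta_pos": [0,0,0],"delta_rot": [0,0,0],"fingers": 0.5}
  ]
}}

```text
time: 17.75
eef_pos: [0.6257, 0.2353, -0.0241]
orientation: [0.707, 0.707, 0.0, 0.0]
wrist_force: [0.3, 0.7, 0.7]
finger_gap: 0.0381
gripper_force: 0.0
```

{"api": "carry_out", "payload": {
  "targets": [
    {"delta_pos": [0,0,0],"delta_rot": [0,0,0],"fingers": 0.5},
    {"delta_pos": [0,0,0],"delta_rot": [0,0,0],"fingers": 0.5},
    {"delta_pos": [0,0,-4],"delta_rot": [0,0,0],"fingers": 0.5},
    {"delta_pos": [0,0,-4],"delta_rot": [0,0,0],"fingers": 0.5},
    {"delta_pos": [0,0,-4],"delta_rot": [0,0,0],"fingers": 0.7}
  ]
}}

```text
time: 18.25
eef_pos: [0.6252, 0.2356, 0.097]
orientation: [0.707, 0.707, 0.0, 0.0]
wrist_force: [1.7, 0.6, 0.9]
finger_gap: 0.0558
gripper_force: 0.0
```

```bash
python3 - <<'E'
from h import *
w=arm.get_image('wrist')
for n,z in [('offcut_mid',.016),('kept_offcut_mid',.015)]:
  r=arm.tip_of(n,w); print(n,[(x['at'],x['conf'],at_z(w,x['at'],z)) for x in r])
# bolt: long axis ~1.07..1.28 -> tool y at axis-pi/2
go(.43,.265,.07,1.15-np.pi/2)
E
```

```text
offcut_mid [([256.4, 181.8], 0.65, array([[0.62392985, 0.23618383, 0.016     ]]))]
kept_offcut_mid [([262.8, 76.8], 0.58, array([[0.62905617, 0.32110169, 0.015     ]]))]
t 18.4 rotvec [ 0.006 -0.003  0.421] shift cm [ -5.47 -19.23   2.9 ] tcp [0.6278 0.2364 0.099 ] q6 1.82
```

Tube is placed. Now the grey bolt.

{"api": "carry_out", "payload": {
  "targets": [
    {"delta_pos": [0,0,0],"delta_rot": [0,0,0.14],"fingers": 0.7},
    {"delta_pos": [0,0,0],"delta_rot": [0,0,0.14],"fingers": 0.7},
    {"delta_pos": [0,0,0],"delta_rot": [0,0,0.14],"fingers": 0.7},
    {"delta_pos": [-1.4,-4.7,0],"delta_rot": [0,0,0],"fingers": 0.7},
    {"delta_pos": [-1.4,-4.7,0],"delta_rot": [0,0,0],"fingers": 0.7}
  ]
}}

```text
time: 18.9
eef_pos: [0.5267, 0.2479, 0.0933]
orientation: [0.839, 0.544, -0.001, -0.0]
wrist_force: [-0.9, 1.8, 0.1]
finger_gap: 0.0599
gripper_force: 0.0
```

{"api": "carry_out", "payload": {
  "targets": [
    {"delta_pos": [-1.4,-4.8,1],"delta_rot": [0,0,0],"fingers": 0.7},
    {"delta_pos": [-1.3,-4.8,1.5],"delta_rot": [0,0,0],"fingers": 0.7},
    {"delta_pos": [0,0,0],"delta_rot": [0,0,0],"fingers": 0.7},
    {"delta_pos": [0,0,0],"delta_rot": [0,0,0],"fingers": 0.7}
  ]
}}

```text
time: 19.3
eef_pos: [0.4305, 0.2623, 0.0702]
orientation: [0.839, 0.545, -0.001, -0.0]
wrist_force: [1.3, -0.2, 0.8]
finger_gap: 0.0597
gripper_force: 0.0
```

```bash
python3 - <<'E'
from h import *
w=arm.get_image('wrist')
r=arm.tip_of('bolt_mid',w); print([(x['at'],x['conf'],at_z(w,x['at'],.012)) for x in r])
v=np.array([.43,.265,-.42])
P=[]
for m,c,cf in grab(w,'bolt_mid',.012):
    ys,xs=np.nonzero(m); col=w['img'][ys,xs].mean(0); b=cv2.boxPoints(ori(m)); Q=at_z(w,b,.012)[:,:2]; e=sorted([Q[1]-Q[0],Q[2]-Q[1]],key=np.linalg.norm)
    a=np.arctan2(e[1][1],e[1][0])%np.pi; print(cf,c,col.round(),Q.mean(0),[np.linalg.norm(k).round(3) for k in e],a)
    if np.ptp(col)<25: P.append((Q.mean(0),a))
if P: v=np.r_[P[0][0],P[0][1]-np.pi/2]
overlay(w,'c9',rect(.016,.07),.018,0,v,2,(100,60,492,340)); go(v[0],v[1],-.036,v[2])
E
```

```text
[([180.2, 275.7], 0.78, array([[0.33946923, 0.21975991, 0.012     ]])), ([368.1, 260.8], 0.7, array([[0.48958726, 0.16806993, 0.012     ]])), ([254.5, 185.3], 0.67, array([[0.42935789, 0.26633134, 0.012     ]]))]
0.85 [0.43062887 0.27255891 0.012     ] [167. 161. 157.] [0.43145293 0.26388071] [np.float64(0.027), np.float64(0.072)] 1.3041173045338956
0.64 [0.50108395 0.1837439  0.012     ] [ 24.  74. 186.] [0.50195578 0.18116469] [np.float64(0.016), np.float64(0.037)] 0.8812468554757387
t 19.45 rotvec [ 0.001 -0.001 -0.154] shift cm [ 0.05 -0.26 10.71] tcp [0.4338 0.2627 0.0711] q6 2.39
```

View pics/c9.png

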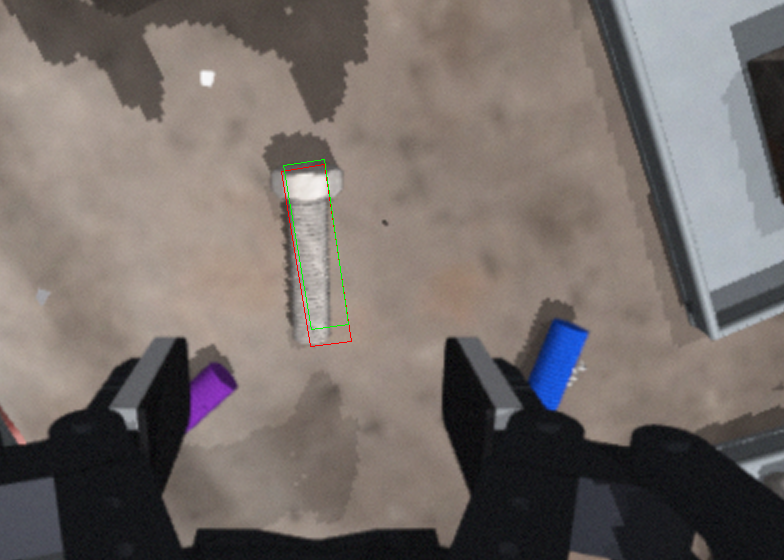

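The grey bolt runs from its head at (307,172) to its tail at (312,342) in the crop. Purple and blue lie at the sides, clear of the pads at the shank's middle. The box fit is skewed, so I'll take the axis from the end points.

```bash
python3 - <<'E'
from h import *
w=arm.get_image('wrist')
# shank axis just below the head and at the tail, top of shank ~ z .018
E=at_z(w,np.array([[309,205],[312,338]])/2+[100,60],.018)[:,:2]; d=E[0]-E[1]; a=np.arctan2(d[1],d[0]); print(E,np.linalg.norm(d),a)
mid=E[1]+d/np.linalg.norm(d)*.036; print(mid)
go(*mid,-.036,a-np.pi/2)
E
```

```text
[[0.44065503 0.28391384]
 [0.41992098 0.23500804]] 0.053119461055284534 1.1698079125909373
[0.43397281 0.26815237]
t 19.5 rotvec [ 0.001 -0.001 -0.02 ] shift cm [ 0.51 -0.2  10.71] tcp [0.4338 0.2626 0.0711] q6 2.39
```

{"api": "carry_out", "payload": {
  "targets": [
    {"delta_pos": [0.5,-0.1,4.5],"delta_rot": [0,0,-0.02],"fingers": 0.6},
    {"delta_pos": [0,0,4],"delta_rot": [0,0,0],"fingers": 0.55},
    {"delta_pos": [0,0,2.0],"delta_rot": [0,0,0],"fingers": 0.5},
    {"delta_pos": [0,0,0],"delta_rot": [0,0,0],"fingers": 0.4},
    {"delta_pos": [0,0,0],"delta_rot": [0,0,0],"fingers": 0}
  ]
}}

```text
time: 20.0
eef_pos: [0.4342, 0.2675, -0.0338]
orientation: [0.834, 0.552, 0.0, -0.0]
wrist_force: [-1.8, 1.9, 0.8]
finger_gap: 0.0209
gripper_force: 0.6
```

{"api": "carry_out", "payload": {
  "targets": [
    {"delta_pos": [0,0,0],"delta_rot": [0,0,0],"fingers": 0},
    {"delta_pos": [0,0,0],"delta_rot": [0,0,0],"fingers": 0},
    {"delta_pos": [0,0,0],"delta_rot": [0,0,0],"fingers": 0},
    {"delta_pos": [0,0,0],"delta_rot": [0,0,0],"fingers": 0}
  ]
}}

```text
time: 20.4
eef_pos: [0.4343, 0.2678, -0.0332]
orientation: [0.833, 0.553, 0.001, 0.0]
wrist_force: [1.3, -0.1, 4.1]
finger_gap: 0.0139
gripper_force: 49.3
```

```bash
python3 - <<'E'
from h import *
s=arm.observe(); print(s['gripper_force'],s['finger_gap'])
a=-.15; t=np.array([.603,.012])+np.array([[np.cos(a),-np.sin(a)],[np.sin(a),np.cos(a)]])@[0,-.025]; print(t)
go(*t,.045,a); go(*t,.045,-.42)
E
```

```text
49.31280434131622 0.013877814305882195
[ 0.59926405 -0.01271928]
t 20.4 rotvec [ 0.002 -0.001 -0.25 ] shift cm [-25.28  20.5   -7.82] tcp [ 0.4343  0.2678 -0.0332] q6 2.38
t 20.4 rotvec [ 0.001 -0.001  0.02 ] shift cm [-18.89  26.5   -7.82] tcp [ 0.4343  0.2678 -0.0332] q6 2.38
```

Gripped. Lift, turn -0.25 to align with the tray, and carry to the bolts' tray.

{"api": "carry_out", "payload": {
  "targets": [
    {"delta_pos": [0,0,-4],"delta_rot": [0,0,0],"fingers": 0},
    {"delta_pos": [0,0,-4],"delta_rot": [0,0,-0.125],"fingers": 0},
    {"delta_pos": [0,0,0],"delta_rot": [0,0,-0.125],"fingers": 0},
    {"delta_pos": [-3.6,2.9,0],"delta_rot": [0,0,0],"fingers": 0},
    {"delta_pos": [-3.6,2.9,0],"delta_rot": [0,0,0],"fingers": 0}
  ]
}}

```text
time: 20.9
eef_pos: [0.4803, 0.1876, 0.0466]
orientation: [0.757, 0.654, 0.001, 0.0]
wrist_force: [-0.1, 0.6, -1.4]
finger_gap: 0.0137
gripper_force: 49.2
```

{"api": "carry_out", "payload": {
  "targets": [
    {"delta_pos": [-3.6,2.9,0],"delta_rot": [0,0,0],"fingers": 0},
    {"delta_pos": [-3.6,2.9,0],"delta_rot": [0,0,0],"fingers": 0},
    {"delta_pos": [-3.6,2.9,0],"delta_rot": [0,0,0],"fingers": 0},
    {"delta_pos": [-3.6,2.9,0],"delta_rot": [0,0,0],"fingers": 0},
    {"delta_pos": [-3.7,3.1,0],"delta_rot": [0,0,0],"fingers": 0}
  ]
}}

```text
time: 21.4
eef_pos: [0.5986, -0.015, 0.0461]
orientation: [0.758, 0.652, 0.0, -0.0]
wrist_force: [1.3, 1.0, -1.0]
finger_gap: 0.0138
gripper_force: 49.2
```

{"api": "carry_out", "payload": {
  "targets": [
    {"delta_pos": [0,0,0],"delta_rot": [0,0,0],"fingers": 0},
    {"delta_pos": [0,0,0],"delta_rot": [0,0,0],"fingers": 0}
  ]
}}

```text
time: 21.6
eef_pos: [0.5982, -0.0143, 0.0457]
orientation: [0.759, 0.651, -0.0, -0.0]
wrist_force: [-0.3, 0.5, -1.9]
finger_gap: 0.0138
gripper_force: 49.3
```

```bash
python3 - <<'E'
from h import *
w=arm.get_image('wrist'); save(w,'w10',None,1.2)
for n,z in [('tray_bolts',0),('kept_bolt_mid',.015)]:
  r=arm.tip_of(n,w); print(n,[(x['at'],x['conf'],at_z(w,x['at'],z)) for x in r])
go(.599,-.0127,-.029,-.15); print(arm.observe()['gripper_force'])
E
```

```text
tray_bolts [([258.3, 162.1], 0.66, array([[0.60203966, 0.00916259, 0.        ]]))]
kept_bolt_mid [([257.6, 68.6], 0.64, array([[0.61103748, 0.07109029, 0.015     ]]))]
t 21.75 rotvec [-0.001 -0.     0.001] shift cm [-0.02  0.16  7.49] tcp [ 0.5974 -0.0123  0.0459] q6 1.58
49.262813329696655
```

View pics/w10.png

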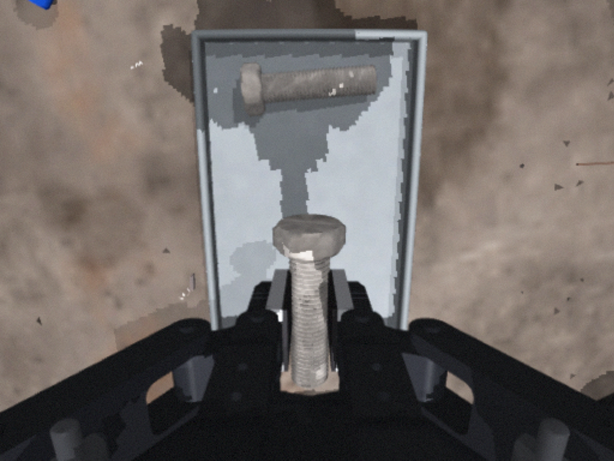

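The bolt is held along the tray, head at (310,240), well clear of the kept bolt at (310,85). Lower and release.

{"api": "carry_out", "payload": {
  "targets": [
    {"delta_pos": [0,0,3.5],"delta_rot": [0,0,0],"fingers": 0},
    {"delta_pos": [0,0,2.6],"delta_rot": [0,0,0],"fingers": 0},
    {"delta_pos": [0,0,1.4],"delta_rot": [0,0,0],"fingers": 0},
    {"delta_pos": [0,0,0],"delta_rot": [0,0,0],"fingers": 0},
    {"delta_pos": [0,0,0],"delta_rot": [0,0,0],"fingers": 0.4}
  ]
}}

```text
time: 22.25
eef_pos: [0.5984, -0.0127, -0.0286]
orientation: [0.758, 0.653, 0.0, 0.0]
wrist_force: [-0.7, 0.5, 0.2]
finger_gap: 0.0271
gripper_force: 0.0
```

{"api": "carry_out", "payload": {
  "targets": [
    {"delta_pos": [0,0,0],"delta_rot": [0,0,0],"fingers": 0.4},
    {"delta_pos": [0,0,0],"delta_rot": [0,0,0],"fingers": 0.4},
    {"delta_pos": [0,0,-4],"delta_rot": [0,0,0],"fingers": 0.4},
    {"delta_pos": [0,0,-4],"delta_rot": [0,0,0],"fingers": 0.4},
    {"delta_pos": [-2,-3,-4],"delta_rot": [0,0,0],"fingers": 0.7}
  ]
}}

```text
time: 22.75
eef_pos: [0.5709, -0.027, 0.0904]
orientation: [0.758, 0.653, 0.002, 0.001]
wrist_force: [0.7, -1.2, 0.6]
finger_gap: 0.0476
gripper_force: 0.0
```

{"api": "carry_out", "payload": {
  "targets": [
    {"delta_pos": [0,-4,-3],"delta_rot": [0,0,0],"fingers": 0.7},
    {"delta_pos": [0,-4,-3],"delta_rot": [0,0,0],"fingers": 0.7},
    {"delta_pos": [0,-4,0],"delta_rot": [0,0,0],"fingers": 0.7},
    {"delta_pos": [0,0,0],"delta_rot": [0,0,0],"fingers": 0.7},
    {"delta_pos": [0,0,0],"delta_rot": [0,0,0],"fingers": 0.7}
  ]
}}

```text
time: 23.25
eef_pos: [0.4495, -0.0096, 0.149]
orientation: [0.758, 0.652, 0.001, 0.001]
wrist_force: [0.9, 0.2, 0.2]
finger_gap: 0.0599
gripper_force: 0.0
```

```bash
python3 - <<'E'
from h import *
s=arm.observe(); print(s['time'],s['eef_pos'])
w=arm.get_image('wrist'); t=arm.get_image('top')
for n,z in [('bolt_mid',.015),('kept_bolt_mid',.015),('big_nut_mid',.0125),('small_nut_mid',.011),('offcut_mid',.016)]:
  for p in (w,t):
    print(n,[(np.round(x['conf'],2),at_z(p,x['at'],z)[0].round(3)) for x in arm.tip_of(n,p)])
save(t,'top2',(100,60,420,280),2.5)
E
```

```text
23.25 [ 0.4494883  -0.00958088  0.14899655]
bolt_mid [(np.float64(0.76), array([ 0.596, -0.018,  0.015]))]
bolt_mid [(np.float64(0.45), array([0.494, 0.166, 0.015])), (np.float64(0.44), array([0.344, 0.217, 0.015]))]
kept_bolt_mid [(np.float64(0.71), array([0.611, 0.068, 0.015]))]
kept_bolt_mid [(np.float64(0.68), array([0.615, 0.072, 0.015]))]
big_nut_mid [(np.float64(0.42), array([ 0.612, -0.253,  0.013]))]
big_nut_mid [(np.float64(0.49), array([ 0.616, -0.252,  0.012]))]
small_nut_mid [(np.float64(0.59), array([ 0.564, -0.254,  0.011]))]
small_nut_mid [(np.float64(0.69), array([ 0.557, -0.253,  0.011]))]
offcut_mid [(np.float64(0.4), array([ 0.613, -0.255,  0.016]))]
offcut_mid [(np.float64(0.55), array([0.632, 0.234, 0.016]))]
```

View pics/top2.png

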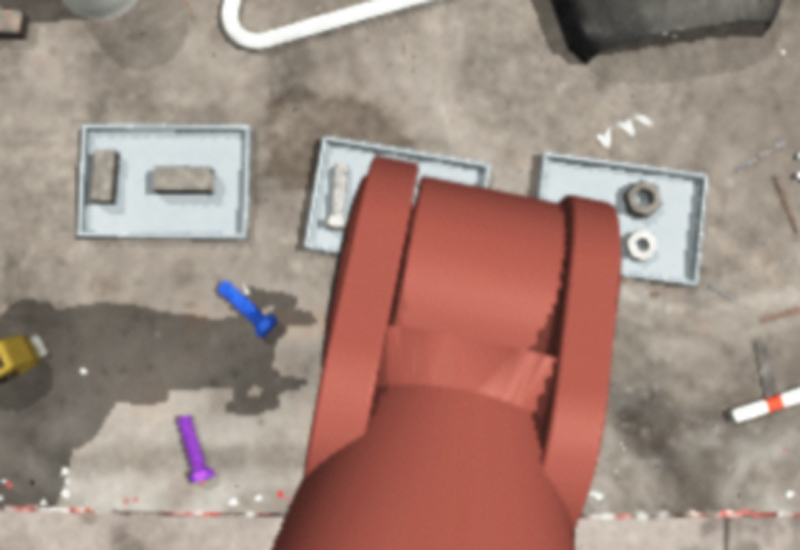

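The top view shows the tube in the left tray and both nuts in the right one. The arm hides the new bolt, but the wrist camera finds it at (0.596, -0.018), inside its tray. Handing in.

```bash
python3 -c "
from rig import arm
print(arm.job_done())"
```

```text
the job is handed in; nothing more can be done
None
```

I put all four loose pieces into their matching trays and handed the job in at about 23 s of the 90 s allowed; the hand-in returned no verdict, but the last camera check showed every piece inside its tray.

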